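Clip down the drying board and stack the slats crosswise

TASK

Clip the spring clamp over the free end of the upright tab at the board's near right corner, so that both jaws grip batten and bench stop together, and let go of it. Then stack all the wooden slats from the newspaper on the middle of the board as a drying tower: two to a layer, flat and parallel, well apart and each near an end of the slats it lies across, the first pair parallel to the board's near edge, where the tab stands, and every next layer crosswise; if a single slat is left for the top layer, it also goes near one end. Leave the clamp on, and leave the cup and the brush alone.

Things in the scene. Friction and masses are not known exactly. Their poses are not given: they have to be found in the camera images.
- board: Fixed plywood drying board, 220 x 220 x 12 mm, on the bench; origin under its middle, z up. Along its near (-x) edge run a wooden batten and the steel bench stop, 8 mm each, flush with the board's top, but at the near right corner they rise as an upright tab, 16 mm thick and 50 mm high: x = -126 to -110, y = -160 to -80 mm in the board's frame, its -y end 50 mm past the board.
- board_top (a point): Middle of the board's upper face (12 mm above the bench), with the board's axes. The tower is centred here: first pair along the board's y (parallel to the near edge), second along its x, third along y; in each layer the two slats lie about 90 mm apart centre to centre, 45 mm either side of the middle.
- stop_end (a point): Centre of the tab's free (-y) end face (25 mm above the bench, half its height), with the board's axes: +y runs from that end along the tab, x is across its 16 mm. The clamp goes on from this end, moving along +y.
- clamp: Black spring clamp lying on its side, 26 mm high, 140 mm long, about 0.13 kg, like a clothes peg: squeezing the handles opens the rubber-faced jaws. Origin: the pivot, at the underside; z up. Shut, its x axis is the middle line, towards the jaws (tips at +60 mm, handle ends at -80 mm). The frame belongs to the +y arm: opened by joint angle q, it is turned +q/2 from the middle line.
- clamp_grip (a point): Where to squeeze, from above: between the handles, 50 mm behind the pivot, 13 mm up, on the middle line while shut. Over their outsides the splayed handles measure 62 mm here (80 mm at their ends) while shut; fully squeezed they are parallel, 34 mm over all.
- clamp_arm (a joint): Opening angle between the clamp's arms, rad: 0 jaws shut, 0.6 fully squeezed (a stop; jaw gap then 35 mm, throat about 45 mm deep), about 0.26 closed on the 16 mm tab. The spring takes about 5 N at the handles to start opening, 15 N at full opening.
- tip_a (a point): Inner face of the jaw tip on the clamp's own (+y) arm, 58 mm from the pivot, half way up (13 mm).
- tip_b (a point): The same point on the other (hinged) arm's jaw; the two meet while the clamp is shut.
- slat0: A plain wooden slat 140 mm long (its x axis), 30 mm wide (y), 18 mm thick, 40 to 80 g, lying flat at the start on a 2 mm newspaper sheet on the left; origin at the middle of its underside. Five or six identical slats are there; absent ones read None.
- slat1: A plain wooden slat 140 mm long (its x axis), 30 mm wide (y), 18 mm thick, 40 to 80 g, lying flat at the start on a 2 mm newspaper sheet on the left; origin at the middle of its underside. Five or six identical slats are there; absent ones read None.
- slat2: A plain wooden slat 140 mm long (its x axis), 30 mm wide (y), 18 mm thick, 40 to 80 g, lying flat at the start on a 2 mm newspaper sheet on the left; origin at the middle of its underside. Five or six identical slats are there; absent ones read None.
- slat3: A plain wooden slat 140 mm long (its x axis), 30 mm wide (y), 18 mm thick, 40 to 80 g, lying flat at the start on a 2 mm newspaper sheet on the left; origin at the middle of its underside. Five or six identical slats are there; absent ones read None.
- slat4: A plain wooden slat 140 mm long (its x axis), 30 mm wide (y), 18 mm thick, 40 to 80 g, lying flat at the start on a 2 mm newspaper sheet on the left; origin at the middle of its underside. Five or six identical slats are there; absent ones read None.
- slat5: A plain wooden slat 140 mm long (its x axis), 30 mm wide (y), 18 mm thick, 40 to 80 g, lying flat at the start on a 2 mm newspaper sheet on the left; origin at the middle of its underside. Five or six identical slats are there; absent ones read None.
- cup: Bystander: terracotta cup, 84 mm wide, 95 mm tall, right of the board; origin at the centre of its underside. Leave it alone.
- brush: Bystander: brush, 170 mm, lying in front of the board; origin at the centre of its underside. Leave it alone.
There are look-alikes about, which are no part of the job. What is shaped like the slat0 but blue or pink is not meant. There is more than one size of the clamp; the job needs the larger.

How it is judged (in metres and radians):
On the way:
1. the clamp is clipped on the tab's free end, jaw tips at least 8 mm past the end on either face, and released, with no slat on the board yet (value of joint clamp_arm between 0.17 and 0.4 rad and contact force between clamp_arm and board above 2 N and y of tip_a in the frame of stop_end between 0.008 and 0.055 m and x of tip_a in the frame of stop_end between -0.025 and 0.025 m and y of tip_b in the frame of stop_end between 0.008 and 0.055 m and x of tip_b in the frame of stop_end between -0.025 and 0.025 m and contact force between the fingers and clamp below 0.3 N and (horizontal distance between slat0 and board_top above 0.13 m or height (world z) of slat0 below 0.01 m) and (horizontal distance between slat1 and board_top above 0.13 m or height (world z) of slat1 below 0.01 m) and (horizontal distance between slat2 and board_top above 0.13 m or height (world z) of slat2 below 0.01 m) and (horizontal distance between slat3 and board_top above 0.13 m or height (world z) of slat3 below 0.01 m) and (horizontal distance between slat4 and board_top above 0.13 m or height (world z) of slat4 below 0.01 m) and (horizontal distance between slat5 and board_top above 0.13 m or height (world z) of slat5 below 0.01 m)), for 0.3 s.
At the end, for the whole second after the job is handed in: Clamp released, gripping the tab, jaw tips 8 to 55 mm past its end. Every slat at rest in its layer: height within 5 mm, direction within 0.2 rad (1st and 3rd layer along the board's y, 2nd along x), 30 to 59 mm sideways of the board's middle, lengthwise within 22 mm of it (value of joint clamp_arm between 0.17 and 0.4 rad and contact force between clamp_arm and board above 2 N and y of tip_a in the frame of stop_end between 0.008 and 0.055 m and x of tip_a in the frame of stop_end between -0.025 and 0.025 m and y of tip_b in the frame of stop_end between 0.008 and 0.055 m and x of tip_b in the frame of stop_end between -0.025 and 0.025 m and contact force between the fingers and clamp below 0.3 N and ((z of slat0 in the frame of board_top between -0.005 and 0.005 m and angle between the x axis of slat0 and the y axis of board_top, either way round below 0.2 rad and x of slat0 in the frame of board_top between -0.059 and -0.03 m and y of slat0 in the frame of board_top between -0.022 and 0.022 m) or (z of slat0 in the frame of board_top between -0.005 and 0.005 m and angle between the x axis of slat0 and the y axis of board_top, either way round below 0.2 rad and x of slat0 in the frame of board_top between 0.03 and 0.059 m and y of slat0 in the frame of board_top between -0.022 and 0.022 m) or (z of slat0 in the frame of board_top between 0.013 and 0.023 m and angle between the x axis of slat0 and the x axis of board_top, either way round below 0.2 rad and y of slat0 in the frame of board_top between -0.059 and -0.03 m and x of slat0 in the frame of board_top between -0.022 and 0.022 m) or (z of slat0 in the frame of board_top between 0.013 and 0.023 m and angle between the x axis of slat0 and the x axis of board_top, either way round below 0.2 rad and y of slat0 in the frame of board_top between 0.03 and 0.059 m and x of slat0 in the frame of board_top between -0.022 and 0.022 m) or (z of slat0 in the frame of board_top between 0.031 and 0.041 m and angle between the x axis of slat0 and the y axis of board_top, either way round below 0.2 rad and x of slat0 in the frame of board_top between -0.059 and -0.03 m and y of slat0 in the frame of board_top between -0.022 and 0.022 m) or (z of slat0 in the frame of board_top between 0.031 and 0.041 m and angle between the x axis of slat0 and the y axis of board_top, either way round below 0.2 rad and x of slat0 in the frame of board_top between 0.03 and 0.059 m and y of slat0 in the frame of board_top between -0.022 and 0.022 m)) and ((z of slat1 in the frame of board_top between -0.005 and 0.005 m and angle between the x axis of slat1 and the y axis of board_top, either way round below 0.2 rad and x of slat1 in the frame of board_top between -0.059 and -0.03 m and y of slat1 in the frame of board_top between -0.022 and 0.022 m) or (z of slat1 in the frame of board_top between -0.005 and 0.005 m and angle between the x axis of slat1 and the y axis of board_top, either way round below 0.2 rad and x of slat1 in the frame of board_top between 0.03 and 0.059 m and y of slat1 in the frame of board_top between -0.022 and 0.022 m) or (z of slat1 in the frame of board_top between 0.013 and 0.023 m and angle between the x axis of slat1 and the x axis of board_top, either way round below 0.2 rad and y of slat1 in the frame of board_top between -0.059 and -0.03 m and x of slat1 in the frame of board_top between -0.022 and 0.022 m) or (z of slat1 in the frame of board_top between 0.013 and 0.023 m and angle between the x axis of slat1 and the x axis of board_top, either way round below 0.2 rad and y of slat1 in the frame of board_top between 0.03 and 0.059 m and x of slat1 in the frame of board_top between -0.022 and 0.022 m) or (z of slat1 in the frame of board_top between 0.031 and 0.041 m and angle between the x axis of slat1 and the y axis of board_top, either way round below 0.2 rad and x of slat1 in the frame of board_top between -0.059 and -0.03 m and y of slat1 in the frame of board_top between -0.022 and 0.022 m) or (z of slat1 in the frame of board_top between 0.031 and 0.041 m and angle between the x axis of slat1 and the y axis of board_top, either way round below 0.2 rad and x of slat1 in the frame of board_top between 0.03 and 0.059 m and y of slat1 in the frame of board_top between -0.022 and 0.022 m)) and ((z of slat2 in the frame of board_top between -0.005 and 0.005 m and angle between the x axis of slat2 and the y axis of board_top, either way round below 0.2 rad and x of slat2 in the frame of board_top between -0.059 and -0.03 m and y of slat2 in the frame of board_top between -0.022 and 0.022 m) or (z of slat2 in the frame of board_top between -0.005 and 0.005 m and angle between the x axis of slat2 and the y axis of board_top, either way round below 0.2 rad and x of slat2 in the frame of board_top between 0.03 and 0.059 m and y of slat2 in the frame of board_top between -0.022 and 0.022 m) or (z of slat2 in the frame of board_top between 0.013 and 0.023 m and angle between the x axis of slat2 and the x axis of board_top, either way round below 0.2 rad and y of slat2 in the frame of board_top between -0.059 and -0.03 m and x of slat2 in the frame of board_top between -0.022 and 0.022 m) or (z of slat2 in the frame of board_top between 0.013 and 0.023 m and angle between the x axis of slat2 and the x axis of board_top, either way round below 0.2 rad and y of slat2 in the frame of board_top between 0.03 and 0.059 m and x of slat2 in the frame of board_top between -0.022 and 0.022 m) or (z of slat2 in the frame of board_top between 0.031 and 0.041 m and angle between the x axis of slat2 and the y axis of board_top, either way round below 0.2 rad and x of slat2 in the frame of board_top between -0.059 and -0.03 m and y of slat2 in the frame of board_top between -0.022 and 0.022 m) or (z of slat2 in the frame of board_top between 0.031 and 0.041 m and angle between the x axis of slat2 and the y axis of board_top, either way round below 0.2 rad and x of slat2 in the frame of board_top between 0.03 and 0.059 m and y of slat2 in the frame of board_top between -0.022 and 0.022 m)) and ((z of slat3 in the frame of board_top between -0.005 and 0.005 m and angle between the x axis of slat3 and the y axis of board_top, either way round below 0.2 rad and x of slat3 in the frame of board_top between -0.059 and -0.03 m and y of slat3 in the frame of board_top between -0.022 and 0.022 m) or (z of slat3 in the frame of board_top between -0.005 and 0.005 m and angle between the x axis of slat3 and the y axis of board_top, either way round below 0.2 rad and x of slat3 in the frame of board_top between 0.03 and 0.059 m and y of slat3 in the frame of board_top between -0.022 and 0.022 m) or (z of slat3 in the frame of board_top between 0.013 and 0.023 m and angle between the x axis of slat3 and the x axis of board_top, either way round below 0.2 rad and y of slat3 in the frame of board_top between -0.059 and -0.03 m and x of slat3 in the frame of board_top between -0.022 and 0.022 m) or (z of slat3 in the frame of board_top between 0.013 and 0.023 m and angle between the x axis of slat3 and the x axis of board_top, either way round below 0.2 rad and y of slat3 in the frame of board_top between 0.03 and 0.059 m and x of slat3 in the frame of board_top between -0.022 and 0.022 m) or (z of slat3 in the frame of board_top between 0.031 and 0.041 m and angle between the x axis of slat3 and the y axis of board_top, either way round below 0.2 rad and x of slat3 in the frame of board_top between -0.059 and -0.03 m and y of slat3 in the frame of board_top between -0.022 and 0.022 m) or (z of slat3 in the frame of board_top between 0.031 and 0.041 m and angle between the x axis of slat3 and the y axis of board_top, either way round below 0.2 rad and x of slat3 in the frame of board_top between 0.03 and 0.059 m and y of slat3 in the frame of board_top between -0.022 and 0.022 m)) and ((z of slat4 in the frame of board_top between -0.005 and 0.005 m and angle between the x axis of slat4 and the y axis of board_top, either way round below 0.2 rad and x of slat4 in the frame of board_top between -0.059 and -0.03 m and y of slat4 in the frame of board_top between -0.022 and 0.022 m) or (z of slat4 in the frame of board_top between -0.005 and 0.005 m and angle between the x axis of slat4 and the y axis of board_top, either way round below 0.2 rad and x of slat4 in the frame of board_top between 0.03 and 0.059 m and y of slat4 in the frame of board_top between -0.022 and 0.022 m) or (z of slat4 in the frame of board_top between 0.013 and 0.023 m and angle between the x axis of slat4 and the x axis of board_top, either way round below 0.2 rad and y of slat4 in the frame of board_top between -0.059 and -0.03 m and x of slat4 in the frame of board_top between -0.022 and 0.022 m) or (z of slat4 in the frame of board_top between 0.013 and 0.023 m and angle between the x axis of slat4 and the x axis of board_top, either way round below 0.2 rad and y of slat4 in the frame of board_top between 0.03 and 0.059 m and x of slat4 in the frame of board_top between -0.022 and 0.022 m) or (z of slat4 in the frame of board_top between 0.031 and 0.041 m and angle between the x axis of slat4 and the y axis of board_top, either way round below 0.2 rad and x of slat4 in the frame of board_top between -0.059 and -0.03 m and y of slat4 in the frame of board_top between -0.022 and 0.022 m) or (z of slat4 in the frame of board_top between 0.031 and 0.041 m and angle between the x axis of slat4 and the y axis of board_top, either way round below 0.2 rad and x of slat4 in the frame of board_top between 0.03 and 0.059 m and y of slat4 in the frame of board_top between -0.022 and 0.022 m)) and ((z of slat5 in the frame of board_top between -0.005 and 0.005 m and angle between the x axis of slat5 and the y axis of board_top, either way round below 0.2 rad and x of slat5 in the frame of board_top between -0.059 and -0.03 m and y of slat5 in the frame of board_top between -0.022 and 0.022 m) or (z of slat5 in the frame of board_top between -0.005 and 0.005 m and angle between the x axis of slat5 and the y axis of board_top, either way round below 0.2 rad and x of slat5 in the frame of board_top between 0.03 and 0.059 m and y of slat5 in the frame of board_top between -0.022 and 0.022 m) or (z of slat5 in the frame of board_top between 0.013 and 0.023 m and angle between the x axis of slat5 and the x axis of board_top, either way round below 0.2 rad and y of slat5 in the frame of board_top between -0.059 and -0.03 m and x of slat5 in the frame of board_top between -0.022 and 0.022 m) or (z of slat5 in the frame of board_top between 0.013 and 0.023 m and angle between the x axis of slat5 and the x axis of board_top, either way round below 0.2 rad and y of slat5 in the frame of board_top between 0.03 and 0.059 m and x of slat5 in the frame of board_top between -0.022 and 0.022 m) or (z of slat5 in the frame of board_top between 0.031 and 0.041 m and angle between the x axis of slat5 and the y axis of board_top, either way round below 0.2 rad and x of slat5 in the frame of board_top between -0.059 and -0.03 m and y of slat5 in the frame of board_top between -0.022 and 0.022 m) or (z of slat5 in the frame of board_top between 0.031 and 0.041 m and angle between the x axis of slat5 and the y axis of board_top, either way round below 0.2 rad and x of slat5 in the frame of board_top between 0.03 and 0.059 m and y of slat5 in the frame of board_top between -0.022 and 0.022 m)) and linear speed of each of slat0, slat1, slat2, slat3, slat4, slat5 below 0.03 m/s); the robot touches nothing.
It fails at once if the cup is pushed away by more than 50 mm (distance of cup from where it was at the start of the episode above 0.05 m).
It fails at once if the brush is pushed away by more than 50 mm (distance of brush from where it was at the start of the episode above 0.05 m).
Of slat0, slat1, slat2, slat3, slat4, slat5 only 5 to 6 are there at a start; the rules pass over those that are not, and their reading is None.
At some moment in a run one of clamp, slat0, slat1, slat2, slat3, slat4, slat5 may be knocked a few centimetres aside while the robot is not near it.
Once in a run the grip may slacken for a moment while it holds something.
It also fails if it takes over 208 s, if anything falls off the work surface, if the arm or the gripper's body presses on something with over 40 N, if the wrist force passes 120 N, or if a joint passes its speed limit or range.

ROBOT

A 6-joint arm with a two-finger parallel gripper is mounted at the origin on the work surface. World frame = base frame: x ahead of the robot, y to its left, z up, the work surface at z = 0. Lengths are in m, angles in degrees, forces in N, time in s.
With the tool pointing down it reaches from about 0.375 to 0.9 m from the base axis. Payload 3.1 kg.
Tool frame: the origin (TCP) lies at the very end of the fingers, on their centre line; the grasp point (between the pads) lies 19 mm behind it (bot.tcp_to_grasp is the distance from the TCP to the grasp point, in m); z points along the fingers, y is the line along which they close (so a half turn about z gives the same grasp; the last joint's range is limited). The gripper opens to 87 mm and grips with 3 to 60 N. Pads are 19 mm wide; open, the fingers measure 117 mm over their backs; the gripper's body (75 mm by 190 mm) begins 51 mm behind the grasp point.
Start: joints at [58.069, 30.224, 82.088, -0, 67.689, -10.227], TCP at [0.231, 0.581, 0.223] pointing down, gripper open.
Joint ranges: [-176.69, 176.69], [-43.24, 126.21], [12.49, 139.97], [-82, 262], [0, 151.66], [-163.58, 163.58]. Speed limits (degrees/s): [159.86, 159.86, 180, 180, 180, 180].

INTERFACE

Orientations are given as a 3x3 rotation matrix whose columns are the frame's x, y, z axes.
In Python, from rig import telemetry, capture, camera_info, job, bot gives the robot as it stands. The module is installed in compiled form; this text tells all that it offers.
- The arm moves only by the tool carry_out, never from a script. Its argument "deltas" is a list that holds one entry, the list of rows, each a list of 7 numbers: the shift along the tool's x, y, z scaled (see below), then the turn, a rotation vector about the tool's x, y, z scaled (see below), then the closure, from -1 (fully open) to 1 (shut). In form: [[[dx, dy, dz, ax, ay, az, claw], ...]]. A call has exactly 10 rows; each row is the pose to reach, as a shift and turn from the pose commanded when the call began, along the tool's axes at that moment, turning the shorter way round; what a row does not reach only later rows make up. The controller multiplies each number of a shift by 15 cm and each number of a turn by 360 degrees. A row lasts 1/12 s, in which the tool goes at most 41.7 mm and 7.16 degrees, less where a joint would pass 70% of its speed; a pose out of reach is approached as far as the arm can. A call with a number of a shift or a turn outside -1 to 1 is refused whole. A call with a gripper value outside its range is refused whole. The fingers move at their own pace and stop on an object; the grip force is fixed at half the most. Time passes only in rows, so rows that repeat a pose let the fingers close, or fill a call up. It gives the time, the measured TCP pose, the force, the opening and the grip force at its end, in the units of the state.
- telemetry.read_state(): the state, without advancing time (a new reading comes with each control period).
- capture(name): name is "scene" or "side" or "wrist"; returns the picture (384x512x3 uint8, red, green, blue); there is no depth.
- camera_info(name): a dict with "mtx" (3x3 intrinsics, pixels), "k1" (the pictures are not rectified: a ray, as slopes to the right and down, at radius r is drawn at 1 + k1 r^2 times it, then the intrinsics apply), "cam_to_world" (4x4, takes a point from camera to world coordinates); the wrist camera has in their place "T_tool_cam" (4x4, takes a point from camera to tool coordinates, whose origin is the TCP and whose axes are the flange's). Camera axes: x right, y down, z forward; pixel columns grow to the right and rows downward; lengths in m; the calibration is good to about 2 mm. A picture is of the moment at which its call begins: read the wrist's pose just before it. camera_info takes no time and is no camera call.
- job.hand_in(): hands the job in; it is judged then, once.
The state is a dict: "time_s": time; "joint_positions": joint angles; "qvel": joint speeds; "tau": joint torques, N m; "position": TCP position; "tcp_rot": TCP orientation; "force": force on the tool from outside, world axes, zero at the start; "moment": the same for the moment, N m; "opening": opening from 0.0 (shut) to 1.0 (fully open); "grasp_force": force on a finger pad.
Only numpy, scipy, OpenCV 4.12 (cv2) and the standard library are available. Lean on these libraries where they do the work, as an engineer would, in place of code of your own. Each camera call takes 0.05 s, during which the arm holds its last target. There are 200 camera calls.

## Working session

There is one attempt and no reset: what is moved stays moved. The work goes in short steps, Python scripts to look and compute and a tool call to move; the robot and the scene stay as the last step left them, time stands still between calls to the robot, and variables do not carry over. Pictures are saved under pics/ and viewed, at most 14 in all, crops included, and the job is handed in when it is done.

Besides the shell and the picture viewer there is one more tool, called after "Call:" as name(argument=value, ...) on one line, values as JSON. carry_out: Moves the arm, as the interface text tells. Its arguments: {"type":"object","properties":{"deltas":{"type":"array","items":{"type":"array","items":{"type":"array","items":{"type":"number"}}}}},"required":["deltas"]}

```bash
mkdir -p pics; python3 - <<'E'
from rig import telemetry,capture,camera_info
import cv2,numpy as np
s=telemetry.read_state();print({k:np.round(v,3).tolist() for k,v in s.items()})
for n in("scene","side","wrist"):
    im=capture(n);cv2.imwrite(f"pics/{n}0.png",im[...,::-1]);c=camera_info(n);print(n,{k:np.round(v,4).tolist() for k,v in c.items()})
a=[cv2.resize(cv2.imread(f"pics/{n}0.png"),(800,600),interpolation=cv2.INTER_CUBIC) for n in("scene","side")]
cv2.imwrite("pics/s0.png",a[0]);cv2.imwrite("pics/d0.png",a[1])
E
```

```text
{'time_s': 0.0, 'joint_positions': [58.071, 30.28, 82.157, -0.001, 67.689, -10.228], 'qvel': [0.098, 0.114, 0.044, -0.015, 0.058, 0.071], 'tau': [-0.0, -44.005, -17.659, 0.063, 0.058, -0.0], 'position': [0.231, 0.58, 0.222], 'tcp_rot': [[-0.929, 0.37, -0.001], [0.37, 0.929, -0.002], [0.0, -0.002, -1.0]], 'force': [-0.03, 0.107, -0.436], 'moment': [-0.02, -0.013, -0.025], 'grasp_force': 0.0, 'opening': 1.003}
scene {'mtx': [[386.6018, 0.0, 257.4542], [0.0, 386.6018, 195.9458], [0.0, 0.0, 1.0]], 'k1': -0.0291, 'cam_to_world': [[-0.468, 0.7519, -0.4643, 1.1286], [0.8836, 0.4061, -0.233, 0.3419], [0.0134, -0.5194, -0.8544, 1.2295], [0.0, 0.0, 0.0, 1.0]]}
side {'mtx': [[440.8488, 0.0, 253.844], [0.0, 440.8488, 188.6367], [0.0, 0.0, 1.0]], 'k1': -0.0791, 'cam_to_world': [[0.9864, -0.1194, 0.1133, 0.3077], [-0.1645, -0.7381, 0.6543, -0.9828], [0.0055, -0.664, -0.7477, 1.1753], [0.0, 0.0, 0.0, 1.0]]}
wrist {'mtx': [[301.9337, 0.0, 250.9755], [0.0, 301.9337, 193.9499], [0.0, 0.0, 1.0]], 'k1': -0.0368, 'T_tool_cam': [[-0.0002, -0.9544, -0.2985, 0.0815], [1.0, -0.0002, -0.0002, 0.0012], [0.0002, -0.2985, 0.9544, -0.163], [0.0, 0.0, 0.0, 1.0]]}
```

View pics/s0.png

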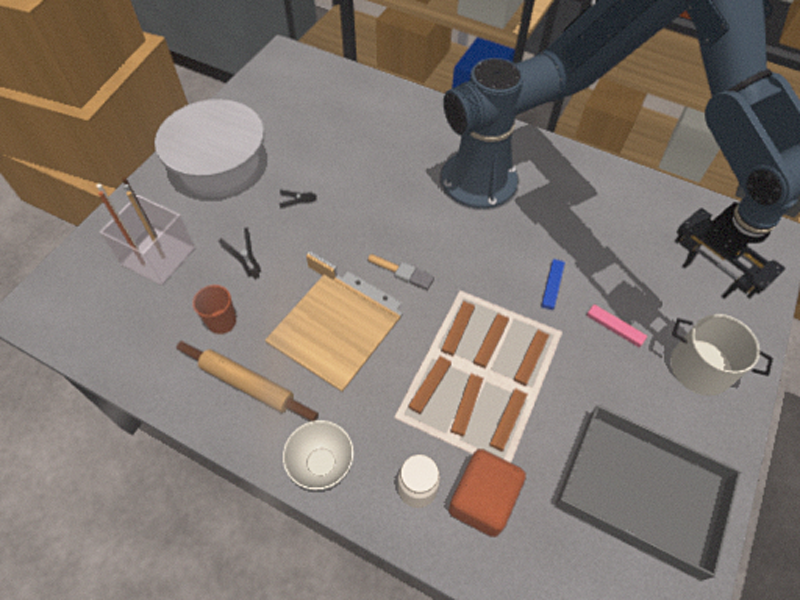

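View pics/d0.png

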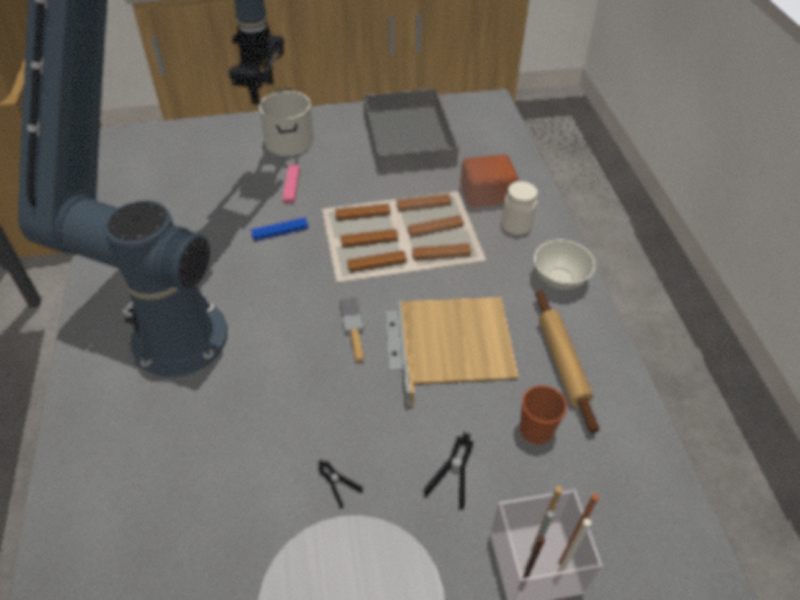

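The scene picture (800×600) shows two black clamps. The one at scene (240,255) / side (450,470) is larger and the one at (297,198) / (340,480) is smaller, so the first is the one meant. Six brown slats lie on the newspaper; the blue and pink bars are look-alikes. The board is at scene (335,330), with the tab by (322,265).

```bash
cat > h.py <<'E'
import cv2,numpy as np
from rig import telemetry,capture,camera_info
from scipy.spatial.transform import Rotation as R
def cam(n,st=None):
    c=camera_info(n)
    if n!="wrist": T=np.array(c["cam_to_world"])
    else:
        st=st or telemetry.read_state();W=np.eye(4);W[:3,:3]=st["tcp_rot"];W[:3,3]=st["position"];T=W@np.array(c["T_tool_cam"])
    return np.array(c["mtx"]),np.array([c["k1"],0,0,0,0.]),T
def ray(C,uv):
    K,d,T=C;p=cv2.undistortPoints(np.float64(uv).reshape(-1,1,2),K,d)[:,0]
    return T[:3,3],np.c_[p,np.ones(len(p))]@T[:3,:3].T
def plane(C,uv,z):
    o,d=ray(C,uv);return (o+d*((z-o[2])/d[:,2])[:,None])[:,:2]
def proj(C,P):
    K,d,T=C;p=(np.float64(P).reshape(-1,3)-T[:3,3])@T[:3,:3]
    return cv2.projectPoints(p,np.zeros(3),np.zeros(3),K,d)[0][:,0]
def topdown(n,im,x0,x1,y0,y1,z,s=1000,C=None):
    """orthographic resample of plane z: image rows = x decreasing, cols = y decreasing"""
    C=C or cam(n);h,w=int((x1-x0)*s),int((y1-y0)*s)
    r,c=np.mgrid[0:h,0:w];P=np.c_[(x1-r.ravel()/s),(y1-c.ravel()/s),np.full(h*w,z)]
    m=proj(C,P).astype(np.float32).reshape(h,w,2);return cv2.remap(im,m[...,0],m[...,1],cv2.INTER_LINEAR)
def slats(n,im,C,z=0.02,mn=150):
    hsv=cv2.cvtColor(im,cv2.COLOR_RGB2HSV);m=cv2.inRange(hsv,(3,110,50),(14,255,255))
    m=cv2.morphologyEx(m,cv2.MORPH_OPEN,np.ones((3,3)))
    out=[]
    for c in cv2.findContours(m,cv2.RETR_EXTERNAL,cv2.CHAIN_APPROX_NONE)[0]:
        if cv2.contourArea(c)<mn: continue
        q=plane(C,c[:,0],z);(cx,cy),(w,h),a=cv2.minAreaRect((q*1000).astype(np.float32))
        if w<h: w,h,a=h,w,a+90
        out.append((round(cx),round(cy),round(w),round(h),round((a+90)%180-90,1)))
    return out
def go(pos,yaw=None,Rt=None):
    """deltas from measured pose to pos / yaw of tool y axis (deg, mod 180), tool down"""
    s=telemetry.read_state();R0=np.array(s["tcp_rot"]);p=np.array(s["position"])
    dt=R0.T@(np.array(pos)-p)/0.15
    if Rt is None and yaw is not None:
        best=None
        for k in(0,180):
            a=np.radians(yaw+k);y=np.array([np.cos(a),np.sin(a),0]);z=np.array([0,0,-1.]);M=np.c_[np.cross(y,z),y,z]
            v=R.from_matrix(R0.T@M).as_rotvec()
            if best is None or np.linalg.norm(v)<np.linalg.norm(best): best=v
        v=best
    else: v=np.zeros(3) if Rt is None else R.from_matrix(R0.T@Rt).as_rotvec()
    return np.round(dt,3).tolist(),np.round(np.degrees(v)/360,4).tolist()
E
python3 - <<'E'
from h import *
ims={n:cv2.cvtColor(cv2.imread(f"pics/{n}0.png"),cv2.COLOR_BGR2RGB) for n in("scene","side","wrist")}
for n in("scene","side"): print(n,slats(n,ims[n],cam(n)))
# board: light wood mask
T=[]
a=topdown("scene",ims["scene"],.3,.7,-.35,.25,.012);b=topdown("side",ims["side"],.3,.7,-.45,.15,.012)
C1,C2=cam("scene"),cam("side")
print(plane(C1,np.array([[331,273],[402,320],[342,388],[266,338]])*.64,.012),plane(C2,np.array([[404,299],[500,298],[517,378],[412,383]])*.64,.012))
for n,(x,y,w,h) in dict(scene=(128,135,140,125),side=(190,185,150,150)).items():
    cv2.imwrite(f"pics/c_{n}.png",cv2.resize(ims[n][y:y+h,x:x+w],None,fx=4,fy=4,interpolation=cv2.INTER_CUBIC)[...,::-1])
E
```

```text
scene [(771, 360, 148, 112, 0.4), (610, 339, 139, 28, 0.5), (621, 247, 138, 27, 8.1), (617, 156, 139, 29, -2.9), (450, 328, 140, 27, 0.2), (453, 231, 140, 27, 0.8), (461, 150, 140, 28, 4.4), (683, -368, 133, 70, 44.8)]
side [(706, -320, 132, 85, 47.0), (454, 143, 133, 34, 4.1), (610, 149, 131, 32, -3.3), (448, 222, 130, 36, 0.0), (802, 402, 178, 130, 88.5)]
[[ 0.46587501 -0.18730192]
 [ 0.50048741  0.02687837]
 [ 0.71360698 -0.00807708]
 [ 0.68976808 -0.22397633]] [[ 0.49822559  0.02001473]
 [ 0.7125729  -0.01165108]
 [ 0.6899187  -0.22914444]
 [ 0.47536187 -0.2061561 ]]
```

View pics/c_scene.png

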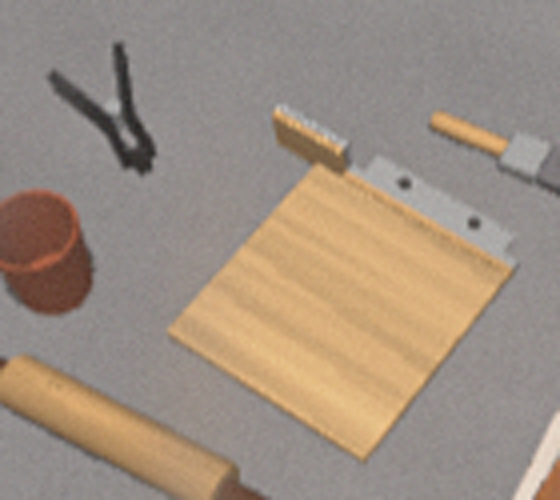

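View pics/c_side.png

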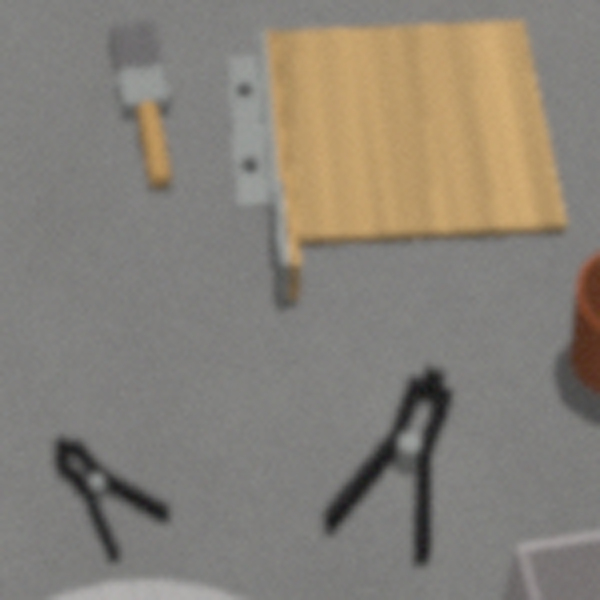

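The scene crop shows the board corners at (513,268), (365,460) and (168,332), the tab top from (277,107) to (347,150), and the large clamp with pivot (113,105), tips (147,165) and handle ends (52,75)/(119,45). In the side crop the large clamp (pivot (410,440)) is about 1.4 times the small one (97,482). It is the larger one, so it is the clamp to use.

```bash
python3 - <<'E'
from h import *
S=lambda u:np.array([128,135])+np.array(u)/4
D=lambda u:np.array([190,185])+np.array(u)/4
a,b=cam("scene"),cam("side")
f=lambda z,s,d:print(z,plane(a,S(s),z).round(3).tolist(),plane(b,D(d),z).round(3).tolist())
f(.012,[[513,268],[365,460],[168,332]],[[268,32],[525,22],[567,222],[300,238]])
f(.05,[[278,107],[347,148]],[[287,255],[280,160]])
f(.02,[[113,105],[147,165],[52,75],[119,45]],[[410,440],[435,378],[330,528],[422,560]])
print(go([.45,-.3,.35],60))
E
```

```text
0.012 [[0.492, 0.018], [0.718, -0.004], [0.696, -0.221]] [[0.492, 0.013], [0.717, -0.011], [0.694, -0.224], [0.48, -0.204]]
0.05 [[0.462, -0.249], [0.471, -0.168]] [[0.462, -0.244], [0.472, -0.154]]
0.02 [[0.518, -0.406], [0.561, -0.336], [0.517, -0.48], [0.455, -0.444]] [[0.526, -0.397], [0.555, -0.35], [0.455, -0.454], [0.514, -0.488]]
([-3.527, -4.913, -0.848], [-0.0003, -0.0, 0.0231])
```

```bash
cat >> h.py <<'E'
def yawR(y):
    a=np.radians(y);y=np.array([np.cos(a),np.sin(a),0]);z=np.array([0,0,-1.]);return np.c_[np.cross(y,z),y,z]
def cur():
    s=telemetry.read_state();Q=np.array(s["tcp_rot"]);return np.array(s["position"]),np.degrees(np.arctan2(Q[1,1],Q[0,1]))
def near(y,ref): return ref+(y-ref+90)%180-90
def plan(wps,first=True):
    """wps: [(pos,yaw exact)...]; prints per call the delta from the previous waypoint; splits long ones"""
    s=telemetry.read_state();p=np.array(s["position"]);Q=np.array(s["tcp_rot"]);y=cur()[1]
    for q,yy in wps:
        q=np.array(q,float);yy=near(yy,y) if abs(yy)<360 else yy-1000
        n=1
        while np.abs(Q.T@(q-p)).max()/n>.149 or abs(yy-y)/n>70 or np.linalg.norm(q-p)/n>.34: n+=1
        p0,y0=p,y
        for k in range(1,n+1):
            p2=p0+(q-p0)*k/n;y2=y0+(yy-y0)*k/n;Q2=yawR(y2)
            print((Q.T@(p2-p)/.15).round(3).tolist(),(R.from_matrix(Q.T@Q2).as_rotvec()/2/np.pi).round(4).tolist())
            p,y,Q=p2,y2,Q2
E
python3 - <<'E'
from h import *
print(cur());plan([([.51,-.35,.26],1000-30.5)])
E
```

```text
(array([0.23079369, 0.58023135, 0.22180679]), np.float64(68.29910899678244))
[-0.67, -0.846, -0.041] [-0.0003, -0.0, 0.0457]
[-0.883, -0.621, -0.042] [0.0, 0.0, 0.0457]
[-1.022, -0.345, -0.042] [0.0, 0.0, 0.0457]
[-1.078, -0.041, -0.042] [0.0, 0.0, 0.0457]
[-1.046, 0.266, -0.042] [0.0, 0.0, 0.0457]
[-0.928, 0.552, -0.042] [0.0, 0.0, 0.0457]
```

Call:
carry_out(deltas=[[[-0.67,-0.85,-0.04,0,0,0.046,-1],[-0.67,-0.85,-0.04,0,0,0.046,-1],[-0.67,-0.85,-0.04,0,0,0.046,-1],[-0.67,-0.85,-0.04,0,0,0.046,-1],[-0.67,-0.85,-0.04,0,0,0.046,-1],[-0.67,-0.85,-0.04,0,0,0.046,-1],[-0.67,-0.85,-0.04,0,0,0.046,-1],[-0.67,-0.85,-0.04,0,0,0.046,-1],[-0.67,-0.85,-0.04,0,0,0.046,-1],[-0.67,-0.85,-0.04,0,0,0.046,-1]]])

```text
time_s: 0.98
position: [0.277, 0.4261, 0.2284]
tcp_rot: [[-0.786, 0.618, -0.0], [0.618, 0.786, 0.0], [0.0, 0.0, -1.0]]
force: [-0.2, 0.3, 0.1]
opening: 0.999
grasp_force: 0.0
```

Call:
carry_out(deltas=[[[-0.88,-0.62,-0.04,0,0,0.046,-1],[-0.88,-0.62,-0.04,0,0,0.046,-1],[-0.88,-0.62,-0.04,0,0,0.046,-1],[-0.88,-0.62,-0.04,0,0,0.046,-1],[-0.88,-0.62,-0.04,0,0,0.046,-1],[-0.88,-0.62,-0.04,0,0,0.046,-1],[-0.88,-0.62,-0.04,0,0,0.046,-1],[-0.88,-0.62,-0.04,0,0,0.046,-1],[-0.88,-0.62,-0.04,0,0,0.046,-1],[-0.88,-0.62,-0.04,0,0,0.046,-1]]])

```text
time_s: 1.82
position: [0.3229, 0.2714, 0.2344]
tcp_rot: [[-0.578, 0.816, -0.0], [0.816, 0.578, 0.0], [0.0, -0.0, -1.0]]
force: [-0.4, -0.8, -0.9]
opening: 0.997
grasp_force: 0.0
```

Call:
carry_out(deltas=[[[-1,-0.35,-0.04,0,0,0.046,-1],[-1,-0.35,-0.04,0,0,0.046,-1],[-1,-0.35,-0.04,0,0,0.046,-1],[-1,-0.35,-0.04,0,0,0.046,-1],[-1,-0.35,-0.04,0,0,0.046,-1],[-1,-0.35,-0.04,0,0,0.046,-1],[-1,-0.35,-0.04,0,0,0.046,-1],[-1,-0.35,-0.04,0,0,0.046,-1],[-1,-0.35,-0.04,0,0,0.046,-1],[-1,-0.35,-0.04,0,0,0.046,-1]]])

```text
time_s: 2.65
position: [0.3663, 0.1186, 0.2405]
tcp_rot: [[-0.322, 0.947, -0.0], [0.947, 0.322, 0.0], [0.0, -0.0, -1.0]]
force: [0.7, 0.4, -0.2]
opening: 0.999
grasp_force: 0.0
```

Call:
carry_out(deltas=[[[-1,-0.04,-0.04,0,0,0.046,-1],[-1,-0.04,-0.04,0,0,0.046,-1],[-1,-0.04,-0.04,0,0,0.046,-1],[-1,-0.04,-0.04,0,0,0.046,-1],[-1,-0.04,-0.04,0,0,0.046,-1],[-1,-0.04,-0.04,0,0,0.046,-1],[-1,-0.04,-0.04,0,0,0.046,-1],[-1,-0.04,-0.04,0,0,0.046,-1],[-1,-0.04,-0.04,0,0,0.046,-1],[-1,-0.04,-0.04,0,0,0.046,-1]]])

```text
time_s: 3.48
position: [0.4086, -0.0255, 0.2465]
tcp_rot: [[-0.038, 0.999, -0.0], [0.999, 0.038, 0.0], [0.0, -0.0, -1.0]]
force: [0.1, -0.5, 0.6]
opening: 1.001
grasp_force: 0.0
```

Call:
carry_out(deltas=[[[-1,0.27,-0.04,0,0,0.046,-1],[-1,0.27,-0.04,0,0,0.046,-1],[-1,0.27,-0.04,0,0,0.046,-1],[-1,0.27,-0.04,0,0,0.046,-1],[-1,0.27,-0.04,0,0,0.046,-1],[-1,0.27,-0.04,0,0,0.046,-1],[-1,0.27,-0.04,0,0,0.046,-1],[-1,0.27,-0.04,0,0,0.046,-1],[-1,0.27,-0.04,0,0,0.046,-1],[-1,0.27,-0.04,0,0,0.046,-1]]])

```text
time_s: 4.32
position: [0.4546, -0.1738, 0.2526]
tcp_rot: [[0.249, 0.969, -0.0], [0.969, -0.249, 0.0], [0.0, -0.0, -1.0]]
force: [0.1, -0.3, -0.0]
opening: 1.0
grasp_force: 0.0
```

Call:
carry_out(deltas=[[[-0.93,0.55,-0.04,0,0,0.046,-1],[-0.93,0.55,-0.04,0,0,0.046,-1],[-0.93,0.55,-0.04,0,0,0.046,-1],[-0.93,0.55,-0.04,0,0,0.046,-1],[-0.93,0.55,-0.04,0,0,0.046,-1],[-0.93,0.55,-0.04,0,0,0.046,-1],[-0.93,0.55,-0.04,0,0,0.046,-1],[-0.93,0.55,-0.04,0,0,0.046,-1],[-0.93,0.55,-0.04,0,0,0.046,-1],[-0.93,0.55,-0.04,0,0,0.046,-1]]])

```text
time_s: 5.15
position: [0.4997, -0.3293, 0.2588]
tcp_rot: [[0.515, 0.857, -0.0], [0.857, -0.515, 0.0], [0.0, -0.0, -1.0]]
force: [-0.6, 1.5, -0.6]
opening: 1.001
grasp_force: 0.0
```

```bash
python3 - <<'E'
from h import *
print(cur(),telemetry.read_state()["joint_positions"])
s=telemetry.read_state();im=capture("wrist");C=cam("wrist",s);np.save("pics/w1.npy",im)
t=topdown("wrist",im,.38,.72,-.54,0.0,.02,1400,C)
cv2.imwrite("pics/w1.png",t[...,::-1]);print(t.shape)
cv2.imwrite("pics/w1raw.png",im[...,::-1])
E
```

```text
(array([ 0.49971954, -0.32932428,  0.25880197]), np.float64(-30.97986827923697)) [-4.40765625e+01  2.59495788e+01  8.36103166e+01  4.82558010e-03
  7.04597754e+01 -1.30983076e+01]
(475, 756, 3)
```

View pics/w1.png

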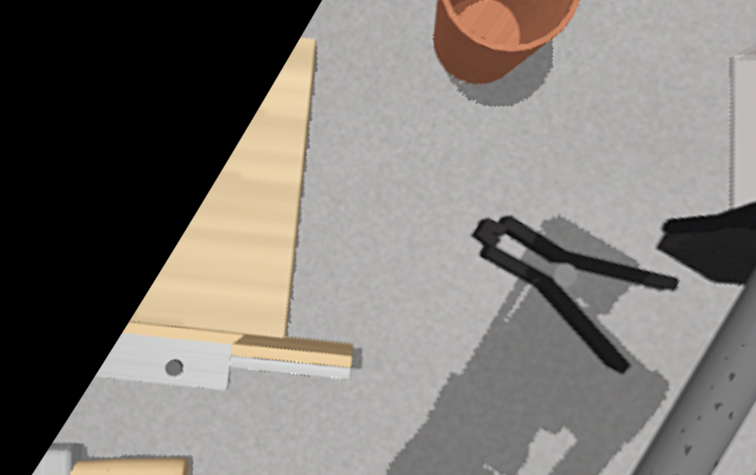

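The rectified picture shows the clamp's tips at about (480,230) and handle ends at (676,283) and (627,369). The tab's free end is near (352,360). One enlarged rectified crop of each will fix the numbers.

```bash
python3 - <<'E'
from h import *
im=np.load("pics/w1.npy");C=cam("wrist")
a=topdown("wrist",im,.42,.52,-.28,-.14,.05,2800,C)   # tab
b=topdown("wrist",im,.45,.58,-.50,-.33,.026,2800,C)
c=np.zeros((max(len(a),len(b)),a.shape[1]+b.shape[1],3),np.uint8);c[:len(a),:a.shape[1]]=a;c[:len(b),a.shape[1]:]=np.clip(b*1.4,0,255)
c=cv2.resize(c,(800,int(800*c.shape[0]/c.shape[1])));print(c.shape,a.shape,b.shape);cv2.imwrite("pics/z1.png",c[...,::-1])
E
```

```text
(334, 800, 3) (280, 392, 3) (363, 475, 3)
```

View pics/z1.png

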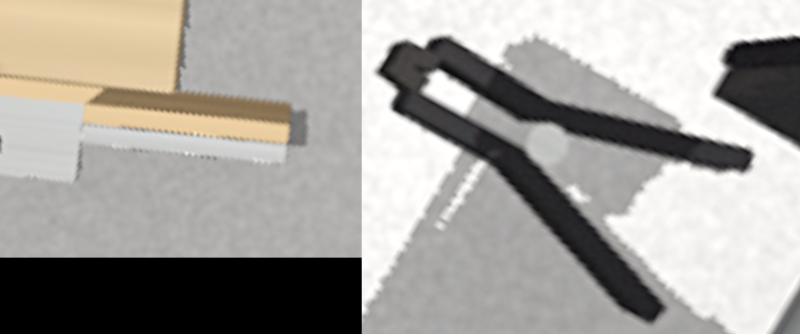

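The left half puts the tab's free end (top centre) at (289,141), so stop_end ≈ (0.465, −0.2525) and board y runs at about 84.8°. The right half puts the clamp tip at (390,57) and the handle ends at (750,158)/(657,308), so its axis is at 60.7°.

```bash
python3 - <<'E'
from h import *
b=cam("side");print(plane(b,np.array([[500,497]])*.64,.09),plane(b,np.array([[498,545]])*.64,0))
u=np.array([.489,.872]);piv=np.array([.4898,-.462])+.08*u;g=piv-.045*u;print(g)
plan([([*g,.10],-29.3),([*g,.003],-29.3)])
E
```

```text
[[ 0.56910542 -0.51029896]] [[ 0.56426469 -0.55796741]]
[ 0.506915 -0.43148 ]
[-0.279, 0.195, 0.53] [-0.0, -0.0, -0.0023]
[-0.282, 0.191, 0.53] [0.0, 0.0, -0.0023]
[0.0, 0.0, 0.647] [0.0, 0.0, 0.0]
```

Call:
carry_out(deltas=[[[-0.56,0.386,0.2,0,0,-0.0046,-1],[-0.56,0.386,0.4,0,0,-0.0046,-1],[-0.56,0.386,0.6,0,0,-0.0046,-1],[-0.56,0.386,0.8,0,0,-0.0046,-1],[-0.56,0.386,1,0,0,-0.0046,-1],[-0.56,0.386,1,0,0,-0.0046,-1],[-0.56,0.386,1,0,0,-0.0046,-1],[-0.56,0.386,1,0,0,-0.0046,-1],[-0.56,0.386,1,0,0,-0.0046,-1],[-0.56,0.386,1,0,0,-0.0046,-1]]])

```text
time_s: 6.03
position: [0.5077, -0.4336, 0.112]
tcp_rot: [[0.49, 0.872, 0.004], [0.872, -0.49, -0.004], [-0.002, 0.005, -1.0]]
force: [-0.7, 0.3, -0.3]
opening: 1.002
grasp_force: 0.0
```

```bash
python3 - <<'E'
from h import *
print(cur());s=telemetry.read_state();C=cam("wrist",s);im=capture("wrist")
cv2.imwrite("pics/w2.png",im[...,::-1])
m=(im.max(2)<70).astype(np.uint8)
g=np.array([.506915,-.43148]);plan([([*g,.003],-29.3)])
print(proj(C,[[.4898,-.462,.026],[.558,-.340,.026],[*g,.026]]))
E
```

```text
(array([ 0.50768212, -0.4335793 ,  0.11197691]), np.float64(-29.36006348481143))
[0.011, -0.013, 0.724] [0.0008, 0.0003, -0.0002]
[[247.86206888 235.29995303]
 [246.78357184  69.12696429]
 [247.67099207 198.53221306]]
```

View pics/w2.png

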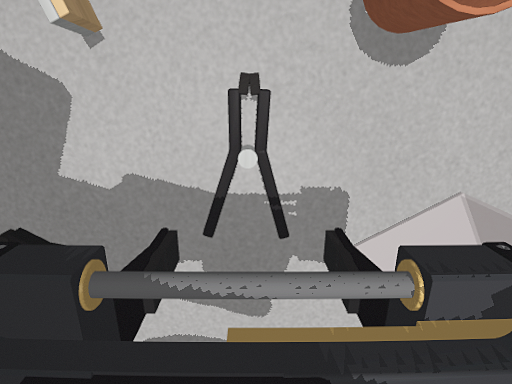

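The wrist view shows the clamp well aligned: tips at (250,74), handle ends at (208,235)/(284,235), with the fingers at (165,245)/(340,245) on either side. I'll go down and squeeze.

Call:
carry_out(deltas=[[[0.01,-0.01,0.2,0,0,0,-1],[0.01,-0.01,0.4,0,0,0,-1],[0.01,-0.01,0.55,0,0,0,-1],[0.01,-0.01,0.65,0,0,0,-1],[0.01,-0.01,0.72,0,0,0,-1],[0.01,-0.01,0.72,0,0,0,-1],[0.01,-0.01,0.72,0,0,0,1],[0.01,-0.01,0.72,0,0,0,1],[0.01,-0.01,0.72,0,0,0,1],[0.01,-0.01,0.72,0,0,0,1]]])

```text
time_s: 6.92
position: [0.5059, -0.4309, 0.0013]
tcp_rot: [[0.491, 0.871, 0.001], [0.871, -0.491, -0.001], [-0.0, 0.001, -1.0]]
force: [-0.9, 0.6, 0.9]
opening: 0.783
grasp_force: 0.0
```

Call:
carry_out(deltas=[[[0,0,0,0,0,0,1],[0,0,0,0,0,0,1],[0,0,0,0,0,0,1],[0,0,0,0,0,0,1],[0,0,0,0,0,0,1],[0,0,0,0,0,0,1],[0,0,0,0,0,0,1],[0,0,0,0,0,0,1],[0,0,0,0,0,0,1],[0,0,0,0,0,0,1]]])

```text
time_s: 7.75
position: [0.5059, -0.431, 0.001]
tcp_rot: [[0.491, 0.871, 0.001], [0.871, -0.491, -0.001], [-0.0, 0.001, -1.0]]
force: [-0.5, -0.3, 4.7]
opening: 0.389
grasp_force: 30.0
```

```bash
python3 - <<'E'
from h import *
print(cur())
a=np.radians(84.8);ey=np.array([np.cos(a),np.sin(a)]);e=np.array([.465,-.2525])
pre=e-ey*.135;fin=e-ey*.074;print(pre,fin)
p=cur()[0]
plan([([*p[:2],.012],-29.3),([*pre,.012],-5.2),([*fin,.012],-5.2)])
E
```

```text
(array([ 0.50591696, -0.43103742,  0.00102737]), np.float64(-29.41353456628868))
[ 0.4527646  -0.38694439] [ 0.45829319 -0.32619545]
[-0.0, 0.0, -0.073] [0.0002, 0.0001, -0.0003]
[0.083, -0.453, 0.0] [0.0, 0.0, -0.0669]
[0.407, 0.0, 0.0] [0.0, 0.0, 0.0]
```

Call:
carry_out(deltas=[[[0,0,-0.05,0,0,0,1],[0,0,-0.073,0,0,0,1],[0.02,-0.1,-0.073,0,0,-0.01,1],[0.04,-0.2,-0.073,0,0,-0.025,1],[0.06,-0.32,-0.073,0,0,-0.04,1],[0.083,-0.453,-0.073,0,0,-0.055,1],[0.083,-0.453,-0.073,0,0,-0.067,1],[0.083,-0.453,-0.073,0,0,-0.067,1],[0.083,-0.453,-0.073,0,0,-0.067,1],[0.083,-0.453,-0.073,0,0,-0.067,1]]])

```text
time_s: 8.58
position: [0.4532, -0.3871, 0.0116]
tcp_rot: [[0.094, 0.996, 0.001], [0.996, -0.094, -0.001], [-0.001, 0.001, -1.0]]
force: [-0.6, -1.0, -1.7]
opening: 0.387
grasp_force: 30.0
```

```bash
python3 - <<'E'
from h import *
s=telemetry.read_state();print(cur(),s["opening"],s["grasp_force"]);C=cam("wrist",s);im=capture("wrist")
cv2.imwrite("pics/w3.png",im[...,::-1])
a=np.radians(84.8);ey=np.array([np.cos(a),np.sin(a)]);e=np.array([.465,-.2525])
print(proj(C,[[*e,.05],[*(e+.08*ey),.05]]).round(1))
plan([([*(e-ey*.074),.012],-5.2)])
E
```

```text
(array([ 0.4531518 , -0.38711695,  0.01159816]), np.float64(-5.379179860743926)) 0.38731330066397573 29.999360432848334
[[ 245.6  -52.7]
 [ 244.  -329.7]]
[0.407, -0.004, -0.003] [0.0002, 0.0001, -0.0004]
```

View pics/w3.png

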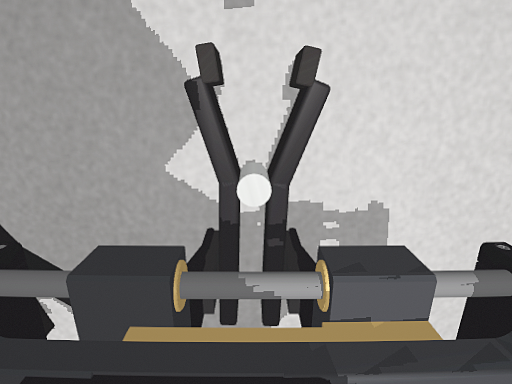

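The clamp is fully open with its jaws at (208,65) and (305,65), symmetric about column 255. The tab lies ahead on nearly the same line, so I'll slide it on along board +y.

Call:
carry_out(deltas=[[[0.05,0,0,0,0,0,1],[0.1,0,0,0,0,0,1],[0.15,0,0,0,0,0,1],[0.2,0,0,0,0,0,1],[0.25,0,0,0,0,0,1],[0.3,0,0,0,0,0,1],[0.35,0,0,0,0,0,1],[0.407,0,0,0,0,0,1],[0.407,0,0,0,0,0,1],[0.407,0,0,0,0,0,1]]])

```text
time_s: 9.47
position: [0.4582, -0.3249, 0.0116]
tcp_rot: [[0.091, 0.996, -0.0], [0.996, -0.091, 0.0], [0.0, -0.0, -1.0]]
force: [0.0, -0.7, -1.9]
opening: 0.386
grasp_force: 30.0
```

```bash
python3 - <<'E'
from h import *
s=telemetry.read_state();print(cur(),s["opening"],s["grasp_force"],s["force"]);im=capture("wrist")
b=capture("side")[230:340,200:347];b=cv2.resize(b,(512,384),interpolation=cv2.INTER_CUBIC)
cv2.imwrite("pics/w4.png",cv2.resize(np.hstack([im,b]),(800,300))[...,::-1])
E
```

```text
(array([ 0.4581786 , -0.32491392,  0.0115521 ]), np.float64(-5.228210204186168)) 0.3861044658982091 29.999256231822073 [ 0.04668612 -0.67128453 -1.90654482]
```

View pics/w4.png

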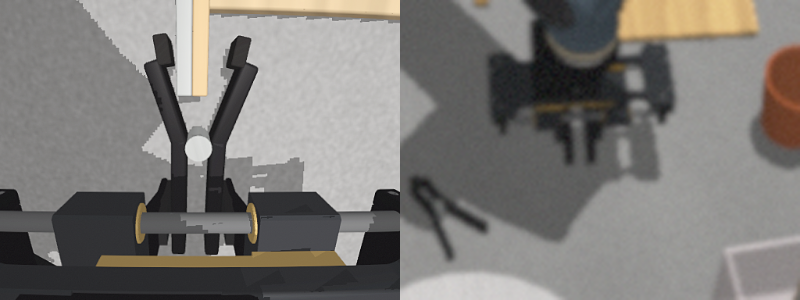

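The tab sits between the jaws (end at (192,96), jaws at (162,50) and (240,50)). I'll nudge 3 mm to centre it, then open and rise.

Call:
carry_out(deltas=[[[0.02,-0.02,0,0,0,0,1],[0.02,-0.02,0,0,0,0,1],[0.02,-0.02,0,0,0,0,1],[0.02,-0.02,0,0,0,0,-1],[0.02,-0.02,0,0,0,0,-1],[0.02,-0.02,0,0,0,0,-1],[0.02,-0.02,0,0,0,0,-1],[0.02,-0.02,0,0,0,0,-1],[0.02,-0.02,0,0,0,0,-1],[0.02,-0.02,0,0,0,0,-1]]])

```text
time_s: 10.4
position: [0.4557, -0.3226, 0.0117]
tcp_rot: [[0.092, 0.996, 0.001], [0.996, -0.092, -0.001], [-0.001, 0.001, -1.0]]
force: [0.2, 0.9, -1.5]
opening: 0.837
grasp_force: 0.0
```

Call:
carry_out(deltas=[[[0,0,0,0,0,0,-1],[0,0,0,0,0,0,-1],[0,0,0,0,0,0,-1],[0,0,-0.1,0,0,0,-1],[0,0,-0.3,0,0,0,-1],[0,0,-0.5,0,0,0,-1],[0,0,-0.8,0,0,0,-1],[0,0,-1,0,0,0,-1],[0,0,-1,0,0,0,-1],[0,0,-1,0,0,0,-1]]])

```text
time_s: 11.23
position: [0.4565, -0.3234, 0.1639]
tcp_rot: [[0.092, 0.996, 0.004], [0.996, -0.092, -0.004], [-0.004, 0.004, -1.0]]
force: [-0.4, -0.3, 0.4]
opening: 1.003
grasp_force: 0.0
```

```bash
python3 - <<'E'
from h import *
s=telemetry.read_state();print(cur(),s["opening"],s["joint_positions"]);im=capture("wrist")
b=capture("side");C=cam("side");print("side",slats("side",b,C));a=capture("scene");print("scene",slats("scene",a,cam("scene")))
b=cv2.resize(b[220:330,200:347],(512,384),interpolation=cv2.INTER_CUBIC)
cv2.imwrite("pics/w5.png",cv2.resize(np.hstack([im,b]),(800,300))[...,::-1])
cv2.imwrite("pics/sc5.png",a[...,::-1])
E
```

```text
(array([ 0.4564953 , -0.3234232 ,  0.16393162]), np.float64(-5.282474534524123)) 1.0026894443477488 [-4.67613004e+01  2.94788686e+01  9.51975061e+01  4.57727888e-04
  5.49921689e+01 -4.14786117e+01]
side [(706, -321, 133, 84, 49.2), (802, 402, 179, 131, 88.5)]
scene [(771, 360, 149, 112, 0.1), (610, 339, 139, 28, 0.8), (621, 247, 138, 27, 8.1), (617, 156, 139, 29, -3.0), (449, 327, 139, 27, -0.1), (453, 231, 140, 27, 0.8), (460, 150, 140, 28, 4.1), (681, -366, 129, 72, 36.2), (-1100, 342, 222, 195, 89.5)]
```

View pics/w5.png

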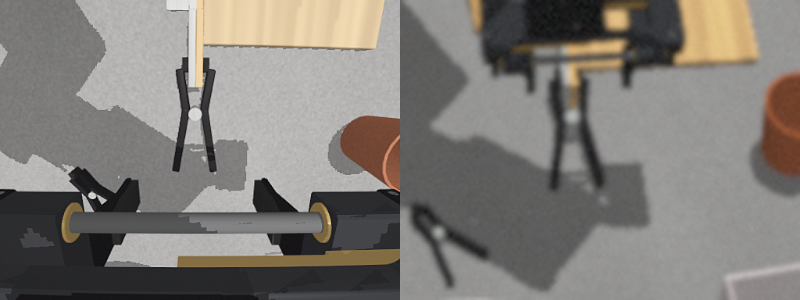

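The clamp now grips the tab (end at (195,85), jaws at (183,65)/(207,65)) and is released. Next, the slats: an overview with the wrist camera.

```bash
python3 - <<'E'
from h import *
plan([([.5,-.15,.25],40),([.50,.22,.32],90)])
E
```

```text
[0.583, 0.098, -0.298] [-0.0003, -0.0004, -0.0629]
[0.5, 0.315, -0.299] [0.0, 0.0, -0.0629]
[0.945, 0.793, -0.233] [0.0, 0.0, -0.0694]
[0.521, 1.118, -0.233] [0.0, 0.0, -0.0694]
```

Call:
carry_out(deltas=[[[0.583,0.098,-0.298,0,0,-0.063,-1],[0.583,0.098,-0.298,0,0,-0.063,-1],[0.583,0.098,-0.298,0,0,-0.063,-1],[0.583,0.098,-0.298,0,0,-0.063,-1],[0.583,0.098,-0.298,0,0,-0.063,-1],[0.583,0.098,-0.298,0,0,-0.063,-1],[0.583,0.098,-0.298,0,0,-0.063,-1],[0.583,0.098,-0.298,0,0,-0.063,-1],[0.583,0.098,-0.298,0,0,-0.063,-1],[0.583,0.098,-0.298,0,0,-0.063,-1]]])

```text
time_s: 12.22
position: [0.4777, -0.2372, 0.2057]
tcp_rot: [[-0.297, 0.955, -0.001], [0.955, 0.297, 0.0], [0.001, -0.001, -1.0]]
force: [0.2, 0.3, 0.4]
opening: 0.993
grasp_force: 0.0
```

Call:
carry_out(deltas=[[[0.5,0.315,-0.299,0,0,-0.063,-1],[0.5,0.315,-0.299,0,0,-0.063,-1],[0.5,0.315,-0.299,0,0,-0.063,-1],[0.5,0.315,-0.299,0,0,-0.063,-1],[0.5,0.315,-0.299,0,0,-0.063,-1],[0.5,0.315,-0.299,0,0,-0.063,-1],[0.5,0.315,-0.299,0,0,-0.063,-1],[0.5,0.315,-0.299,0,0,-0.063,-1],[0.5,0.315,-0.299,0,0,-0.063,-1],[0.5,0.315,-0.299,0,0,-0.063,-1]]])

```text
time_s: 13.05
position: [0.5004, -0.1515, 0.2506]
tcp_rot: [[-0.643, 0.766, -0.001], [0.766, 0.643, 0.0], [0.001, -0.0, -1.0]]
force: [0.1, -0.3, -0.1]
opening: 1.0
grasp_force: 0.0
```

Call:
carry_out(deltas=[[[0.945,0.793,-0.233,0,0,-0.069,-1],[0.945,0.793,-0.233,0,0,-0.069,-1],[0.945,0.793,-0.233,0,0,-0.069,-1],[0.945,0.793,-0.233,0,0,-0.069,-1],[0.945,0.793,-0.233,0,0,-0.069,-1],[0.945,0.793,-0.233,0,0,-0.069,-1],[0.945,0.793,-0.233,0,0,-0.069,-1],[0.945,0.793,-0.233,0,0,-0.069,-1],[0.945,0.793,-0.233,0,0,-0.069,-1],[0.945,0.793,-0.233,0,0,-0.069,-1]]])

```text
time_s: 13.88
position: [0.5005, 0.0328, 0.2856]
tcp_rot: [[-0.905, 0.426, -0.001], [0.426, 0.905, -0.0], [0.001, -0.0, -1.0]]
force: [-0.0, -0.6, -0.2]
opening: 1.001
grasp_force: 0.0
```

Call:
carry_out(deltas=[[[0.521,1,-0.233,0,0,-0.069,-1],[0.521,1,-0.233,0,0,-0.069,-1],[0.521,1,-0.233,0,0,-0.069,-1],[0.521,1,-0.233,0,0,-0.069,-1],[0.521,1,-0.233,0,0,-0.069,-1],[0.521,1,-0.233,0,0,-0.069,-1],[0.521,1,-0.233,0,0,-0.069,-1],[0.521,1,-0.233,0,0,-0.069,-1],[0.521,1,-0.233,0,0,-0.069,-1],[0.521,1,-0.233,0,0,-0.069,-1]]])

```text
time_s: 14.72
position: [0.4935, 0.2015, 0.3205]
tcp_rot: [[-1.0, 0.007, -0.001], [0.007, 1.0, -0.0], [0.001, -0.0, -1.0]]
force: [-0.1, 0.0, -0.7]
opening: 0.997
grasp_force: 0.0
```

```bash
python3 - <<'E'
from h import *
s=telemetry.read_state();print(cur(),s["joint_positions"][5]);C=cam("wrist",s);im=capture("wrist")
print("w",slats("wrist",im,C));a=capture("scene");print("scene",slats("scene",a,cam("scene")))
np.save("pics/w6.npy",im);cv2.imwrite("pics/w6.png",im[...,::-1])
E
```

```text
(array([0.49346744, 0.2015163 , 0.32051593]), np.float64(89.59390744706694)) -79.38701835868828
w [(790, 356, 103, 63, 89.2), (617, 247, 142, 28, 7.5), (612, 157, 141, 29, -3.1), (579, 338, 85, 31, 0.9), (457, 151, 138, 29, 4.1), (451, 232, 138, 28, 0.1), (447, 327, 136, 32, 0.1)]
scene [(771, 361, 148, 112, 0.5), (610, 339, 140, 27, 0.6), (621, 247, 138, 27, 7.5), (617, 156, 138, 29, -2.9), (450, 328, 140, 27, 0.2), (453, 231, 141, 27, 0.8), (460, 150, 139, 28, 4.8), (680, -363, 123, 75, 28.4), (-1061, 370, 288, 154, -59.4)]
```

View pics/w6.png

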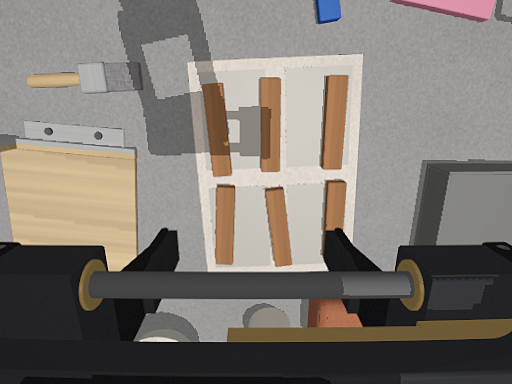

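The wrist view shows six brown slats: (217,130), (270,125), (335,120), (226,225), (279,226) and (335,215). Their positions agree with the scene camera to about 4 mm. I'll start with the slat at (0.459, 0.150).

```bash
cat >> h.py <<'E'
c0=np.array([.5965,-.105]);ey=np.array([np.cos(np.radians(84.8)),np.sin(np.radians(84.8))]);ex=np.array([ey[1],-ey[0]])
def xy(a,b): return c0+a*ex+b*ey
E
python3 - <<'E'
from h import *
plan([([.459,.150,.17],94.3),([.459,.150,.05],94.3),([.459,.150,.005],94.3),([.459,.150,.12],94.3),([*xy(-.045,0),.12],-5.2),([*xy(-.045,0),.017],-5.2),([*xy(-.045,0),.14],-5.2)])
E
```

```text
[0.114, -0.174, 0.503] [-0.0, -0.0001, -0.0065]
[0.121, -0.169, 0.502] [0.0, 0.0, -0.0065]
[0.0, 0.0, 0.8] [0.0, 0.0, 0.0]
[0.0, 0.0, 0.3] [0.0, 0.0, 0.0]
[0.0, 0.0, -0.767] [0.0, 0.0, 0.0]
[-0.245, -0.857, 0.0] [0.0, 0.0, -0.1118]
[0.367, -0.813, 0.0] [0.0, 0.0, -0.1118]
[0.0, 0.0, 0.687] [0.0, 0.0, 0.0]
[0.0, 0.0, -0.82] [0.0, 0.0, 0.0]
```

Call:
carry_out(deltas=[[[0.235,-0.343,0.2,0,0,-0.013,-1],[0.235,-0.343,0.4,0,0,-0.013,-1],[0.235,-0.343,0.6,0,0,-0.013,-1],[0.235,-0.343,0.8,0,0,-0.013,-1],[0.235,-0.343,1,0,0,-0.013,-1],[0.235,-0.343,1,0,0,-0.013,-1],[0.235,-0.343,1,0,0,-0.013,-1],[0.235,-0.343,1,0,0,-0.013,-1],[0.235,-0.343,1,0,0,-0.013,-1],[0.235,-0.343,1,0,0,-0.013,-1]]])

```text
time_s: 15.65
position: [0.4593, 0.152, 0.1728]
tcp_rot: [[-0.997, -0.077, 0.004], [-0.077, 0.997, 0.0], [-0.004, 0.0, -1.0]]
force: [0.2, -0.5, 0.4]
opening: 1.001
grasp_force: 0.0
```

```bash
python3 - <<'E'
from h import *
s=telemetry.read_state();C=cam("wrist",s);im=capture("wrist");print(cur());print(slats("wrist",im,C))
plan([([.459,.150,.005],1094.3),([.459,.150,.12],1094.3),([*xy(-.045,0),.12],994.8),([*xy(-.045,0),.017],994.8)])
E
```

```text
(array([0.45905118, 0.15205526, 0.17258771]), np.float64(94.44947392648817))
[(628, 248, 43, 31, 6.5), (636, 155, 47, 29, -3.1), (556, 237, 28, 26, -82.4), (546, 325, 30, 16, 3.9), (557, 160, 38, 29, -3.1), (447, 325, 139, 37, 0.2), (457, 151, 138, 29, 4.1), (450, 230, 139, 32, 0.5)]
[0.003, -0.007, 0.559] [0.0, 0.0006, 0.0002]
[0.001, -0.007, 0.559] [0.0, 0.0, 0.0002]
[0.0, 0.0, -0.767] [0.0, 0.0, 0.0]
[-0.245, -0.857, 0.0] [0.0, 0.0, 0.1382]
[-0.813, -0.367, 0.0] [0.0, 0.0, 0.1382]
[0.0, 0.0, 0.687] [0.0, 0.0, 0.0]
```

Call:
carry_out(deltas=[[[0,-0.01,0.2,0,0,0,-1],[0,-0.01,0.4,0,0,0,-1],[0,-0.01,0.6,0,0,0,-1],[0,-0.01,0.7,0,0,0,-1],[0,-0.01,0.8,0,0,0,-1],[0,-0.01,0.9,0,0,0,-1],[0,-0.01,0.95,0,0,0,-1],[0,-0.01,1,0,0,0,-1],[0,-0.01,1,0,0,0,-1],[0,-0.01,1,0,0,0,-1]]])

```text
time_s: 16.53
position: [0.4584, 0.1504, 0.0213]
tcp_rot: [[-0.997, -0.077, 0.001], [-0.077, 0.997, 0.0], [-0.001, 0.0, -1.0]]
force: [-0.3, -0.7, 0.1]
opening: 1.001
grasp_force: 0.0
```

Call:
carry_out(deltas=[[[0,0,0.06,0,0,0,-1],[0,0,0.118,0,0,0,-1],[0,0,0.118,0,0,0,1],[0,0,0.118,0,0,0,1],[0,0,0.118,0,0,0,1],[0,0,0.118,0,0,0,1],[0,0,0.118,0,0,0,1],[0,0,0.118,0,0,0,1],[0,0,0.118,0,0,0,1],[0,0,0.118,0,0,0,1]]])

```text
time_s: 17.37
position: [0.458, 0.1503, 0.0033]
tcp_rot: [[-0.997, -0.077, 0.0], [-0.077, 0.997, -0.0], [-0.0, -0.0, -1.0]]
force: [0.6, -0.8, -0.5]
opening: 0.479
grasp_force: 0.0
```

Call:
carry_out(deltas=[[[0,0,0,0,0,0,1],[0,0,0,0,0,0,1],[0,0,0,0,0,0,1],[0,0,0,0,0,0,1],[0,0,-0.1,0,0,0,1],[0,0,-0.3,0,0,0,1],[0,0,-0.5,0,0,0,1],[0,0,-0.7,0,0,0,1],[0,0,-0.767,0,0,0,1],[0,0,-0.767,0,0,0,1]]])

```text
time_s: 18.2
position: [0.4598, 0.1506, 0.1209]
tcp_rot: [[-0.997, -0.077, 0.006], [-0.077, 0.997, 0.001], [-0.006, 0.0, -1.0]]
force: [1.1, -0.4, -0.3]
opening: 0.343
grasp_force: 30.0
```

Call:
carry_out(deltas=[[[-0.06,-0.21,0,0,0,0.02,1],[-0.12,-0.43,0,0,0,0.04,1],[-0.18,-0.64,0,0,0,0.06,1],[-0.245,-0.857,0,0,0,0.08,1],[-0.245,-0.857,0,0,0,0.1,1],[-0.245,-0.857,0,0,0,0.12,1],[-0.245,-0.857,0,0,0,0.138,1],[-0.245,-0.857,0,0,0,0.138,1],[-0.245,-0.857,0,0,0,0.138,1],[-0.245,-0.857,0,0,0,0.138,1]]])

```text
time_s: 19.03
position: [0.504, 0.0252, 0.1175]
tcp_rot: [[-0.706, 0.708, -0.002], [0.708, 0.706, 0.0], [0.001, -0.001, -1.0]]
force: [0.5, -0.1, 0.1]
opening: 0.339
grasp_force: 30.0
```

Call:
carry_out(deltas=[[[-0.2,-0.09,0,0,0,0.02,1],[-0.4,-0.18,0,0,0,0.04,1],[-0.6,-0.27,0,0,0,0.06,1],[-0.813,-0.367,0,0,0,0.08,1],[-0.813,-0.367,0,0,0,0.1,1],[-0.813,-0.367,0,0,0,0.12,1],[-0.813,-0.367,0,0,0,0.138,1],[-0.813,-0.367,0,0,0,0.138,1],[-0.813,-0.367,0,0,0,0.138,1],[-0.813,-0.367,0,0,0,0.138,1]]])

```text
time_s: 19.87
position: [0.5511, -0.1, 0.1181]
tcp_rot: [[0.082, 0.997, -0.0], [0.997, -0.082, 0.0], [0.0, -0.0, -1.0]]
force: [0.0, -0.2, -0.4]
opening: 0.338
grasp_force: 30.0
```

```bash
python3 - <<'E'
from h import *
print(cur());plan([([*xy(-.045,0),.017],994.8),([*xy(-.045,0),.147],994.8),([.615,.157,.147],1087)])
a=capture("scene");print("scene",slats("scene",a,cam("scene")))
E
```

```text
(array([ 0.55114598, -0.0999633 ,  0.11814056]), np.float64(-4.706197785587219))
[-0.006, 0.004, 0.674] [-0.0001, -0.0, 0.0014]
[0.0, 0.0, -0.867] [0.0, 0.0, 0.0]
[0.875, 0.132, 0.0] [0.0, 0.0, -0.1281]
[0.512, 0.722, 0.0] [0.0, 0.0, -0.1281]
scene [(771, 361, 148, 112, 0.5), (610, 339, 139, 28, 0.5), (621, 247, 138, 27, 7.8), (617, 156, 139, 29, -3.0), (450, 328, 140, 27, -0.1), (453, 231, 141, 27, 0.8), (680, -364, 130, 68, 37.6), (-1059, 368, 282, 154, -59.4)]
```

Call:
carry_out(deltas=[[[0,0,0.2,0,0,0.001,1],[0,0,0.4,0,0,0.001,1],[0,0,0.55,0,0,0.001,1],[0,0,0.63,0,0,0.001,1],[0,0,0.67,0,0,0.001,1],[0,0,0.69,0,0,0.001,1],[0,0,0.69,0,0,0.001,1],[0,0,0.69,0,0,0.001,-1],[0,0,0.69,0,0,0.001,-1],[0,0,0.69,0,0,0.001,-1]]])

```text
time_s: 20.75
position: [0.5522, -0.1007, 0.016]
tcp_rot: [[0.092, 0.996, 0.002], [0.996, -0.092, -0.001], [-0.001, 0.002, -1.0]]
force: [-0.4, -0.7, -0.2]
opening: 0.487
grasp_force: 0.0
```

Call:
carry_out(deltas=[[[0,0,0,0,0,0,-1],[0,0,0,0,0,0,-1],[0,0,0,0,0,0,-1],[0,0,-0.1,0,0,0,-1],[0,0,-0.3,0,0,0,-1],[0,0,-0.5,0,0,0,-1],[0,0,-0.7,0,0,0,-1],[0,0,-0.87,0,0,0,-1],[0,0,-0.87,0,0,0,-1],[0,0,-0.87,0,0,0,-1]]])

```text
time_s: 21.58
position: [0.5523, -0.1007, 0.147]
tcp_rot: [[0.092, 0.996, 0.004], [0.996, -0.092, -0.002], [-0.001, 0.004, -1.0]]
force: [0.2, -0.5, 0.1]
opening: 0.998
grasp_force: 0.0
```

Call:
carry_out(deltas=[[[0.22,0.03,0,0,0,-0.02,-1],[0.44,0.07,0,0,0,-0.04,-1],[0.66,0.1,0,0,0,-0.06,-1],[0.875,0.132,0,0,0,-0.08,-1],[0.875,0.132,0,0,0,-0.1,-1],[0.875,0.132,0,0,0,-0.12,-1],[0.875,0.132,0,0,0,-0.128,-1],[0.875,0.132,0,0,0,-0.128,-1],[0.875,0.132,0,0,0,-0.128,-1],[0.875,0.132,0,0,0,-0.128,-1]]])

```text
time_s: 22.42
position: [0.5825, 0.0284, 0.1443]
tcp_rot: [[-0.652, 0.758, -0.002], [0.758, 0.652, 0.0], [0.002, -0.001, -1.0]]
force: [-0.5, 0.7, 0.2]
opening: 0.999
grasp_force: 0.0
```

Call:
carry_out(deltas=[[[0.13,0.18,0,0,0,-0.02,-1],[0.26,0.36,0,0,0,-0.04,-1],[0.39,0.54,0,0,0,-0.06,-1],[0.512,0.722,0,0,0,-0.08,-1],[0.512,0.722,0,0,0,-0.1,-1],[0.512,0.722,0,0,0,-0.12,-1],[0.512,0.722,0,0,0,-0.128,-1],[0.512,0.722,0,0,0,-0.128,-1],[0.512,0.722,0,0,0,-0.128,-1],[0.512,0.722,0,0,0,-0.128,-1]]])

```text
time_s: 23.25
position: [0.6148, 0.1571, 0.1451]
tcp_rot: [[-0.998, 0.057, -0.001], [0.057, 0.998, 0.0], [0.001, -0.0, -1.0]]
force: [0.7, -0.5, -0.4]
opening: 1.002
grasp_force: 0.0
```

```bash
python3 - <<'E'
from h import *
s=telemetry.read_state();print(cur());print(slats("w",capture("wrist"),cam("wrist",s)))
a=capture("scene");print("scene",slats("scene",a,cam("scene")));print("z30",slats("scene",a,cam("scene"),.03)); b=capture("side");print("side",slats("side",b,cam("side"),.03,100))
print(xy(-.045,0))
plan([([.615,.157,.004],1087),([.615,.157,.119],1087),([*xy(.045,0),.119],994.8),([*xy(.045,0),.0145],994.8)])
E
```

```text
(array([0.6148177 , 0.15707318, 0.14505821]), np.float64(86.73646011301977))
[(558, -56, 61, 32, 84.0), (614, 157, 139, 29, -3.1), (618, 246, 140, 32, 7.5), (608, 336, 139, 37, 0.9), (488, 325, 59, 37, 0.0), (488, 230, 66, 32, 0.4)]
scene [(771, 361, 148, 112, 0.5), (610, 339, 140, 28, 0.5), (621, 247, 138, 27, 7.5), (619, 156, 135, 29, -2.8), (450, 328, 140, 27, -0.1), (453, 231, 140, 27, 0.8), (551, -101, 145, 35, 84.4), (681, -366, 129, 72, 36.2), (-1061, 370, 288, 154, -59.4)]
z30 [(774, 360, 147, 111, 0.5), (615, 339, 138, 27, 0.5), (625, 248, 137, 27, 7.5), (623, 158, 134, 29, -2.8), (456, 328, 139, 27, -0.1), (458, 232, 138, 27, 0.8), (556, -98, 144, 34, 84.4), (685, -360, 128, 71, 36.2), (-1042, 370, 285, 152, -59.4)]
side [(703, -326, 131, 84, 47.0), (549, -103, 136, 27, 84.3), (607, 140, 129, 31, -4.3), (446, 212, 130, 35, 0.0), (444, 309, 126, 35, 0.3), (799, 390, 175, 130, -88.6)]
[ 0.5516852  -0.10092153]
[-0.001, -0.001, 0.942] [0.0, -0.0, -0.0006]
[0.0, 0.0, -0.767] [0.0, 0.0, 0.0]
[-0.134, -0.881, 0.0] [0.0, 0.0, 0.1281]
[-0.728, -0.514, 0.0] [0.0, 0.0, 0.1281]
[-0.0, 0.0, 0.697] [0.0, 0.0, 0.0]
```

Call:
carry_out(deltas=[[[0,0,0.2,0,0,0,-1],[0,0,0.4,0,0,0,-1],[0,0,0.6,0,0,0,-1],[0,0,0.75,0,0,0,-1],[0,0,0.85,0,0,0,-1],[0,0,0.91,0,0,0,-1],[0,0,0.94,0,0,0,-1],[0,0,0.94,0,0,0,-1],[0,0,0.94,0,0,0,1],[0,0,0.94,0,0,0,1]]])

```text
time_s: 24.23
position: [0.616, 0.1575, 0.0056]
tcp_rot: [[-0.999, 0.055, 0.002], [0.055, 0.999, 0.0], [-0.002, 0.0, -1.0]]
force: [-0.1, -0.3, 0.0]
opening: 0.92
grasp_force: 0.0
```

Call:
carry_out(deltas=[[[0,0,0,0,0,0,1],[0,0,0,0,0,0,1],[0,0,0,0,0,0,1],[0,0,0,0,0,0,1],[0,0,0,0,0,0,1],[0,0,0,0,0,0,1],[0,0,0,0,0,0,1],[0,0,0,0,0,0,1],[0,0,0,0,0,0,1],[0,0,0,0,0,0,1]]])

```text
time_s: 25.07
position: [0.6149, 0.1574, 0.0043]
tcp_rot: [[-0.999, 0.054, -0.0], [0.054, 0.999, -0.0], [0.0, -0.0, -1.0]]
force: [-0.3, -0.1, 0.7]
opening: 0.341
grasp_force: 30.0
```

Call:
carry_out(deltas=[[[0,0,-0.1,0,0,0,1],[0,0,-0.3,0,0,0,1],[0,0,-0.5,0,0,0,1],[0,0,-0.7,0,0,0,1],[0,0,-0.767,0,0,0,1],[0,0,-0.767,0,0,0,1],[0,0,-0.767,0,0,0,1],[0,0,-0.767,0,0,0,1],[0,0,-0.767,0,0,0,1],[0,0,-0.767,0,0,0,1]]])

```text
time_s: 25.9
position: [0.6137, 0.1573, 0.1173]
tcp_rot: [[-0.998, 0.055, -0.004], [0.055, 0.999, -0.0], [0.004, -0.0, -1.0]]
force: [-0.6, 0.2, -1.5]
opening: 0.34
grasp_force: 30.0
```

Call:
carry_out(deltas=[[[-0.03,-0.22,0,0,0,0.02,1],[-0.07,-0.44,0,0,0,0.04,1],[-0.1,-0.66,0,0,0,0.06,1],[-0.134,-0.88,0,0,0,0.08,1],[-0.134,-0.88,0,0,0,0.1,1],[-0.134,-0.88,0,0,0,0.12,1],[-0.134,-0.88,0,0,0,0.128,1],[-0.134,-0.88,0,0,0,0.128,1],[-0.134,-0.88,0,0,0,0.128,1],[-0.134,-0.88,0,0,0,0.128,1]]])

```text
time_s: 26.73
position: [0.6275, 0.0247, 0.1187]
tcp_rot: [[-0.655, 0.756, -0.001], [0.756, 0.655, 0.0], [0.001, -0.001, -1.0]]
force: [0.3, -0.4, -0.8]
opening: 0.34
grasp_force: 30.0
```

Call:
carry_out(deltas=[[[-0.18,-0.13,0,0,0,0.02,1],[-0.36,-0.26,0,0,0,0.04,1],[-0.55,-0.39,0,0,0,0.06,1],[-0.728,-0.514,0,0,0,0.08,1],[-0.728,-0.514,0,0,0,0.1,1],[-0.728,-0.514,0,0,0,0.12,1],[-0.728,-0.514,0,0,0,0.128,1],[-0.728,-0.514,0,0,0,0.128,1],[-0.728,-0.514,0,0,0,0.128,1],[-0.728,-0.514,0,0,0,0.128,1]]])

```text
time_s: 27.57
position: [0.6407, -0.1081, 0.1192]
tcp_rot: [[0.09, 0.996, -0.0], [0.996, -0.09, 0.0], [-0.0, -0.0, -1.0]]
force: [-0.6, -0.3, -0.9]
opening: 0.34
grasp_force: 30.0
```

```bash
python3 - <<'E'
from h import *
s=telemetry.read_state();print(cur(),s["opening"]);a=capture("scene");print("scene",slats("scene",a,cam("scene")))
plan([([*xy(.045,0),.0145],994.8),([*xy(.045,0),.144],994.8),([.452,.2315,.144],1090.5)])
E
```

```text
(array([ 0.64074971, -0.10814437,  0.11922901]), np.float64(-5.156368729337995)) 0.3402496159800255
scene [(771, 360, 148, 112, 0.2), (610, 339, 139, 28, 0.6), (621, 247, 138, 27, 8.1), (450, 328, 140, 27, 0.2), (453, 231, 141, 27, 0.8), (597, -110, 73, 40, 84.5), (552, -89, 119, 36, 85.7), (680, -364, 129, 68, 36.2), (-1061, 370, 288, 154, -59.4)]
[-0.006, 0.004, 0.699] [-0.0, 0.0, 0.0001]
[0.0, 0.0, -0.863] [0.0, 0.0, 0.0]
[0.716, -0.488, 0.0] [0.0, 0.0, -0.0886]
[0.865, -0.036, 0.0] [0.0, 0.0, -0.0886]
[0.753, 0.427, 0.0] [0.0, 0.0, -0.0886]
```

Call:
carry_out(deltas=[[[0,0,0.2,0,0,0,1],[0,0,0.4,0,0,0,1],[0,0,0.55,0,0,0,1],[0,0,0.63,0,0,0,1],[0,0,0.67,0,0,0,1],[0,0,0.69,0,0,0,1],[0,0,0.69,0,0,0,1],[0,0,0.69,0,0,0,-1],[0,0,0.69,0,0,0,-1],[0,0,0.69,0,0,0,-1]]])

```text
time_s: 28.45
position: [0.6418, -0.1089, 0.0173]
tcp_rot: [[0.092, 0.996, 0.003], [0.996, -0.092, -0.001], [-0.001, 0.003, -1.0]]
force: [1.2, 0.2, 1.5]
opening: 0.488
grasp_force: 0.0
```

Call:
carry_out(deltas=[[[0,0,0,0,0,0,-1],[0,0,0,0,0,0,-1],[0,0,0,0,0,0,-1],[0,0,-0.1,0,0,0,-1],[0,0,-0.3,0,0,0,-1],[0,0,-0.5,0,0,0,-1],[0,0,-0.7,0,0,0,-1],[0,0,-0.86,0,0,0,-1],[0,0,-0.86,0,0,0,-1],[0,0,-0.86,0,0,0,-1]]])

```text
time_s: 29.28
position: [0.6418, -0.1089, 0.1468]
tcp_rot: [[0.092, 0.996, 0.004], [0.996, -0.092, -0.001], [-0.001, 0.004, -1.0]]
force: [-0.3, -0.3, -0.5]
opening: 0.999
grasp_force: 0.0
```

Call:
carry_out(deltas=[[[0.24,-0.16,0,0,0,-0.02,-1],[0.48,-0.32,0,0,0,-0.04,-1],[0.716,-0.488,0,0,0,-0.06,-1],[0.716,-0.488,0,0,0,-0.08,-1],[0.716,-0.488,0,0,0,-0.089,-1],[0.716,-0.488,0,0,0,-0.089,-1],[0.716,-0.488,0,0,0,-0.089,-1],[0.716,-0.488,0,0,0,-0.089,-1],[0.716,-0.488,0,0,0,-0.089,-1],[0.716,-0.488,0,0,0,-0.089,-1]]])

```text
time_s: 30.12
position: [0.5779, 0.0046, 0.1445]
tcp_rot: [[-0.449, 0.894, -0.0], [0.894, 0.449, 0.0], [0.0, -0.0, -1.0]]
force: [0.3, 0.1, 0.2]
opening: 0.996
grasp_force: 0.0
```

Call:
carry_out(deltas=[[[0.22,-0.01,0,0,0,-0.02,-1],[0.44,-0.02,0,0,0,-0.04,-1],[0.66,-0.03,0,0,0,-0.06,-1],[0.865,-0.036,0,0,0,-0.08,-1],[0.865,-0.036,0,0,0,-0.089,-1],[0.865,-0.036,0,0,0,-0.089,-1],[0.865,-0.036,0,0,0,-0.089,-1],[0.865,-0.036,0,0,0,-0.089,-1],[0.865,-0.036,0,0,0,-0.089,-1],[0.865,-0.036,0,0,0,-0.089,-1]]])

```text
time_s: 30.95
position: [0.5152, 0.1177, 0.1448]
tcp_rot: [[-0.854, 0.52, 0.0], [0.52, 0.854, -0.0], [-0.0, 0.0, -1.0]]
force: [0.7, 0.4, 0.2]
opening: 0.998
grasp_force: 0.0
```

Call:
carry_out(deltas=[[[0.2,0.11,0,0,0,-0.02,-1],[0.4,0.22,0,0,0,-0.04,-1],[0.6,0.33,0,0,0,-0.06,-1],[0.753,0.427,0,0,0,-0.08,-1],[0.753,0.427,0,0,0,-0.089,-1],[0.753,0.427,0,0,0,-0.089,-1],[0.753,0.427,0,0,0,-0.089,-1],[0.753,0.427,0,0,0,-0.089,-1],[0.753,0.427,0,0,0,-0.089,-1],[0.753,0.427,0,0,0,-0.089,-1]]])

```text
time_s: 31.78
position: [0.4517, 0.2311, 0.1448]
tcp_rot: [[-1.0, -0.012, 0.0], [-0.012, 1.0, -0.0], [-0.0, -0.0, -1.0]]
force: [0.1, 0.3, 0.0]
opening: 0.998
grasp_force: 0.0
```

```bash
python3 - <<'E'
from h import *
s=telemetry.read_state();print(cur());print(slats("w",capture("wrist"),cam("wrist",s)))
a=capture("scene");print("scene",slats("scene",a,cam("scene")));print("z30",slats("scene",a,cam("scene"),.03)[-4:]); b=capture("side");print("side",slats("side",b,cam("side"),.03,100))
for p,y in(([.452,.2315],1090.5),):plan([([*p,.004],y),([*p,.129],y),([*xy(0,.045),.129],1084.8),([*xy(0,.045),.0335],1084.8)])
E
```

```text
(array([0.45173635, 0.23112093, 0.14482981]), np.float64(90.69409772488066))
[(603, 338, 38, 33, 0.8), (604, 246, 42, 29, 7.3), (450, 231, 138, 29, 0.5), (446, 327, 138, 33, -0.0)]
scene [(771, 361, 149, 112, 0.5), (610, 339, 139, 27, 0.5), (621, 247, 138, 27, 8.1), (450, 328, 140, 27, -0.1), (641, -109, 145, 33, 85.1), (453, 231, 141, 27, 0.8), (551, -101, 144, 36, 83.8), (683, -368, 132, 70, 44.1), (-1103, 379, 203, 144, -3.6)]
z30 [(459, 232, 140, 27, 0.8), (555, -98, 143, 36, 83.8), (687, -362, 131, 69, 44.1), (-1084, 379, 202, 143, -3.6)]
side [(703, -326, 131, 84, 47.5), (549, -105, 140, 27, 84.7), (638, -111, 141, 27, 85.4), (446, 212, 129, 38, -3.2), (612, 230, 129, 28, 7.2), (442, 309, 130, 33, 0.8), (800, 392, 170, 129, -88.6)]
[-0.004, 0.0, 0.939] [-0.0, -0.0, 0.0007]
[0.0, 0.0, -0.833] [0.0, 0.0, 0.0]
[-0.487, -0.977, 0.0] [0.0, 0.0, 0.0079]
[-0.535, -0.951, 0.0] [0.0, 0.0, 0.0079]
[-0.0, -0.0, 0.637] [0.0, 0.0, 0.0]
```

Call:
carry_out(deltas=[[[0,0,0.2,0,0,0,-1],[0,0,0.4,0,0,0,-1],[0,0,0.6,0,0,0,-1],[0,0,0.75,0,0,0,-1],[0,0,0.85,0,0,0,-1],[0,0,0.91,0,0,0,-1],[0,0,0.94,0,0,0,-1],[0,0,0.94,0,0,0,-1],[0,0,0.94,0,0,0,1],[0,0,0.94,0,0,0,1]]])

```text
time_s: 32.77
position: [0.4519, 0.2321, 0.0047]
tcp_rot: [[-1.0, -0.014, 0.002], [-0.014, 1.0, 0.0], [-0.002, 0.0, -1.0]]
force: [0.5, 0.3, 0.7]
opening: 0.924
grasp_force: 0.0
```

Call:
carry_out(deltas=[[[0,0,0,0,0,0,1],[0,0,0,0,0,0,1],[0,0,0,0,0,0,1],[0,0,0,0,0,0,1],[0,0,0,0,0,0,1],[0,0,0,0,0,0,1],[0,0,0,0,0,0,1],[0,0,0,0,0,0,1],[0,0,0,0,0,0,1],[0,0,0,0,0,0,1]]])

```text
time_s: 33.6
position: [0.4511, 0.2319, 0.0038]
tcp_rot: [[-1.0, -0.015, -0.0], [-0.015, 1.0, -0.0], [0.0, -0.0, -1.0]]
force: [0.1, -0.0, 0.5]
opening: 0.341
grasp_force: 30.0
```

Call:
carry_out(deltas=[[[0,0,-0.1,0,0,0,1],[0,0,-0.3,0,0,0,1],[0,0,-0.5,0,0,0,1],[0,0,-0.7,0,0,0,1],[0,0,-0.833,0,0,0,1],[0,0,-0.833,0,0,0,1],[0,0,-0.833,0,0,0,1],[0,0,-0.833,0,0,0,1],[0,0,-0.833,0,0,0,1],[0,0,-0.833,0,0,0,1]]])

```text
time_s: 34.43
position: [0.4501, 0.2316, 0.1274]
tcp_rot: [[-1.0, -0.014, -0.003], [-0.014, 1.0, -0.001], [0.003, -0.001, -1.0]]
force: [-0.5, -0.2, -0.6]
opening: 0.341
grasp_force: 30.0
```

Call:
carry_out(deltas=[[[-0.1,-0.2,0,0,0,0.008,1],[-0.2,-0.4,0,0,0,0.008,1],[-0.3,-0.6,0,0,0,0.008,1],[-0.4,-0.8,0,0,0,0.008,1],[-0.487,-0.977,0,0,0,0.008,1],[-0.487,-0.977,0,0,0,0.008,1],[-0.487,-0.977,0,0,0,0.008,1],[-0.487,-0.977,0,0,0,0.008,1],[-0.487,-0.977,0,0,0,0.008,1],[-0.487,-0.977,0,0,0,0.008,1]]])

```text
time_s: 35.27
position: [0.5252, 0.0876, 0.1284]
tcp_rot: [[-0.999, 0.034, -0.002], [0.034, 0.999, 0.0], [0.002, 0.0, -1.0]]
force: [0.1, -0.5, -0.8]
opening: 0.343
grasp_force: 30.0
```

Call:
carry_out(deltas=[[[-0.11,-0.2,0,0,0,0.008,1],[-0.22,-0.4,0,0,0,0.008,1],[-0.33,-0.6,0,0,0,0.008,1],[-0.44,-0.8,0,0,0,0.008,1],[-0.535,-0.951,0,0,0,0.008,1],[-0.535,-0.951,0,0,0,0.008,1],[-0.535,-0.951,0,0,0,0.008,1],[-0.535,-0.951,0,0,0,0.008,1],[-0.535,-0.951,0,0,0,0.008,1],[-0.535,-0.951,0,0,0,0.008,1]]])

```text
time_s: 36.1
position: [0.6004, -0.0572, 0.1287]
tcp_rot: [[-0.996, 0.084, -0.001], [0.084, 0.996, 0.001], [0.001, 0.0, -1.0]]
force: [0.7, -0.1, -0.4]
opening: 0.343
grasp_force: 30.0
```

```bash
python3 - <<'E'
from h import *
s=telemetry.read_state();print(cur(),s["opening"]);a=capture("scene");print("scene",slats("scene",a,cam("scene")))
plan([([*xy(0,.045),.0335],1084.8),([*xy(0,.045),.144],1084.8),([.619,.247,.144],1097.7)])
E
```

```text
(array([ 0.60044493, -0.05722369,  0.1287117 ]), np.float64(85.18721896892801)) 0.3427193480801837
scene [(771, 360, 148, 112, 0.5), (610, 339, 139, 28, 0.5), (621, 247, 138, 27, 8.1), (449, 328, 139, 27, 0.2), (605, -103, 142, 113, 80.2), (681, -365, 129, 72, 36.2), (-1100, 342, 222, 195, 89.5)]
[-0.001, -0.018, 0.635] [0.0, -0.0001, 0.0011]
[0.0, 0.0, -0.737] [0.0, 0.0, 0.0]
[0.021, 0.684, 0.0] [0.0, 0.0, -0.0119]
[-0.03, 0.683, 0.0] [0.0, 0.0, -0.0119]
[-0.081, 0.679, 0.0] [0.0, 0.0, -0.0119]
```

Call:
carry_out(deltas=[[[0,-0.018,0.2,0,0,0.001,1],[0,-0.018,0.4,0,0,0.001,1],[0,-0.018,0.5,0,0,0.001,1],[0,-0.018,0.57,0,0,0.001,1],[0,-0.018,0.61,0,0,0.001,1],[0,-0.018,0.63,0,0,0.001,1],[0,-0.018,0.63,0,0,0.001,1],[0,-0.018,0.63,0,0,0.001,-1],[0,-0.018,0.63,0,0,0.001,-1],[0,-0.018,0.63,0,0,0.001,-1]]])

```text
time_s: 36.98
position: [0.602, -0.0619, 0.0354]
tcp_rot: [[-0.996, 0.092, 0.002], [0.092, 0.996, -0.001], [-0.002, -0.0, -1.0]]
force: [-0.6, 0.3, 0.1]
opening: 0.486
grasp_force: 0.0
```

Call:
carry_out(deltas=[[[0,0,0,0,0,0,-1],[0,0,0,0,0,0,-1],[0,0,0,0,0,0,-1],[0,0,-0.1,0,0,0,-1],[0,0,-0.3,0,0,0,-1],[0,0,-0.5,0,0,0,-1],[0,0,-0.7,0,0,0,-1],[0,0,-0.74,0,0,0,-1],[0,0,-0.74,0,0,0,-1],[0,0,-0.74,0,0,0,-1]]])

```text
time_s: 37.82
position: [0.6008, -0.0616, 0.1452]
tcp_rot: [[-0.996, 0.092, -0.0], [0.092, 0.996, -0.0], [0.0, -0.0, -1.0]]
force: [0.8, -0.2, 0.5]
opening: 0.998
grasp_force: 0.0
```

Call:
carry_out(deltas=[[[0.03,0.2,0,0,0,-0.018,-1],[0.03,0.4,0,0,0,-0.018,-1],[0.03,0.6,0,0,0,-0.018,-1],[0.03,0.8,0,0,0,-0.018,-1],[0.03,1,0,0,0,-0.018,-1],[0.03,1,0,0,0,-0.018,-1],[0.03,1,0,0,0,-0.018,-1],[0.03,1,0,0,0,-0.018,-1],[0.03,1,0,0,0,-0.018,-1],[0.03,1,0,0,0,-0.018,-1]]])

```text
time_s: 38.65
position: [0.6103, 0.0867, 0.1447]
tcp_rot: [[-1.0, -0.019, -0.001], [-0.019, 1.0, -0.0], [0.001, -0.0, -1.0]]
force: [1.1, 1.1, -0.4]
opening: 0.999
grasp_force: 0.0
```

Call:
carry_out(deltas=[[[-0.1,0.2,0,0,0,-0.018,-1],[-0.1,0.4,0,0,0,-0.018,-1],[-0.1,0.6,0,0,0,-0.018,-1],[-0.1,0.8,0,0,0,-0.018,-1],[-0.1,1,0,0,0,-0.018,-1],[-0.1,1,0,0,0,-0.018,-1],[-0.1,1,0,0,0,-0.018,-1],[-0.1,1,0,0,0,-0.018,-1],[-0.1,1,0,0,0,-0.018,-1],[-0.1,1,0,0,0,-0.018,-1]]])

```text
time_s: 39.48
position: [0.6227, 0.2366, 0.1453]
tcp_rot: [[-0.991, -0.131, -0.0], [-0.131, 0.991, -0.0], [0.0, -0.0, -1.0]]
force: [-0.6, -0.7, 0.0]
opening: 1.001
grasp_force: 0.0
```

```bash
python3 - <<'E'
from h import *
s=telemetry.read_state();print(cur());print(slats("w",capture("wrist"),cam("wrist",s)))
a=capture("scene");print("scene",slats("scene",a,cam("scene")))
cv2.imwrite("pics/s7.png",cv2.resize(a[150:300,130:330],(800,600),interpolation=cv2.INTER_CUBIC)[...,::-1])
for p,y in(([.619,.247],1097.7),):plan([([*p,.004],y),([*p,.129],y),([*xy(0,-.045),.129],1084.8),([*xy(0,-.045),.0335],1084.8)])
E
```

```text
(array([0.62267284, 0.23663654, 0.14527187]), np.float64(97.54692197409298))
[(763, 345, 83, 39, -82.9), (606, 337, 134, 34, 0.8), (619, 248, 138, 29, 7.4), (481, 326, 75, 33, -0.4)]
scene [(771, 361, 148, 112, 0.5), (610, 339, 140, 28, 0.8), (623, 248, 135, 28, 8.1), (446, 328, 132, 27, -0.1), (588, -104, 146, 145, -5.1), (681, -366, 129, 72, 36.2), (-1103, 379, 203, 143, -3.6)]
[0.016, 0.069, 0.942] [-0.0, -0.0, -0.0004]
[0.0, 0.0, -0.833] [0.0, 0.0, 0.0]
[0.177, -0.866, 0.0] [0.0, 0.0, 0.0119]
[0.111, -0.877, 0.0] [0.0, 0.0, 0.0119]
[0.045, -0.883, 0.0] [0.0, 0.0, 0.0119]
[0.0, 0.0, 0.637] [0.0, 0.0, 0.0]
```

View pics/s7.png

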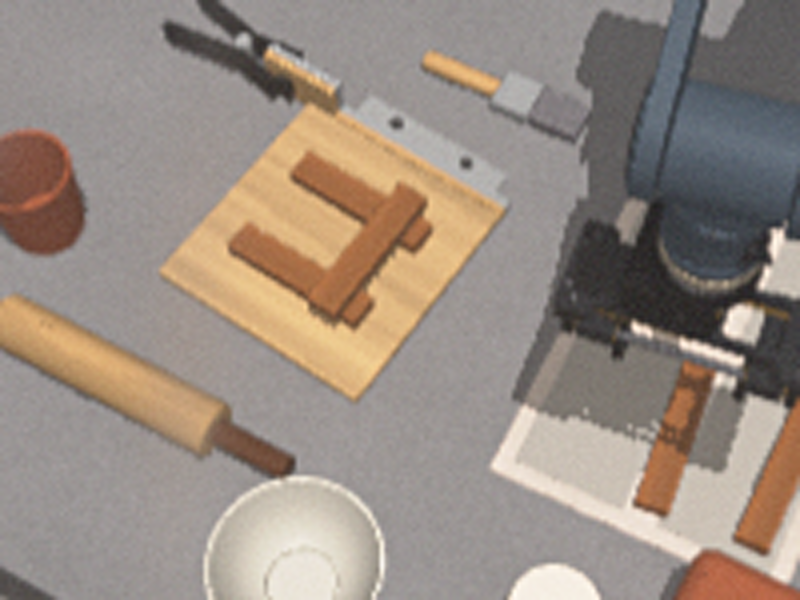

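The picture shows the clamp still on the tab at (280,70) and three slats stacked correctly around (335,240). Next, the fourth slat.

Call:
carry_out(deltas=[[[0.016,0.069,0.2,0,0,0,-1],[0.016,0.069,0.4,0,0,0,-1],[0.016,0.069,0.6,0,0,0,-1],[0.016,0.069,0.75,0,0,0,-1],[0.016,0.069,0.85,0,0,0,-1],[0.016,0.069,0.91,0,0,0,-1],[0.016,0.069,0.94,0,0,0,-1],[0.016,0.069,0.94,0,0,0,-1],[0.016,0.069,0.94,0,0,0,1],[0.016,0.069,0.94,0,0,0,1]]])

```text
time_s: 40.42
position: [0.6198, 0.2484, 0.0057]
tcp_rot: [[-0.991, -0.133, 0.003], [-0.133, 0.991, 0.001], [-0.003, 0.0, -1.0]]
force: [0.3, 1.0, 0.1]
opening: 0.921
grasp_force: 0.0
```

Call:
carry_out(deltas=[[[0,0,0,0,0,0,1],[0,0,0,0,0,0,1],[0,0,0,0,0,0,1],[0,0,0,0,0,0,1],[0,0,0,0,0,0,1],[0,0,0,0,0,0,1],[0,0,0,0,0,0,1],[0,0,0,0,0,0,1],[0,0,0,0,0,0,1],[0,0,0,0,0,0,1]]])

```text
time_s: 41.25
position: [0.6186, 0.2483, 0.0043]
tcp_rot: [[-0.991, -0.134, -0.0], [-0.134, 0.991, -0.0], [0.0, -0.0, -1.0]]
force: [0.0, -0.3, 0.1]
opening: 0.341
grasp_force: 30.0
```

Call:
carry_out(deltas=[[[0,0,-0.1,0,0,0,1],[0,0,-0.3,0,0,0,1],[0,0,-0.5,0,0,0,1],[0,0,-0.7,0,0,0,1],[0,0,-0.833,0,0,0,1],[0,0,-0.833,0,0,0,1],[0,0,-0.833,0,0,0,1],[0,0,-0.833,0,0,0,1],[0,0,-0.833,0,0,0,1],[0,0,-0.833,0,0,0,1]]])

```text
time_s: 42.08
position: [0.6174, 0.248, 0.1274]
tcp_rot: [[-0.991, -0.133, -0.004], [-0.133, 0.991, -0.001], [0.004, -0.0, -1.0]]
force: [-0.1, 0.8, -0.1]
opening: 0.345
grasp_force: 30.0
```

Call:
carry_out(deltas=[[[0.04,-0.2,0,0,0,0.012,1],[0.08,-0.4,0,0,0,0.012,1],[0.12,-0.6,0,0,0,0.012,1],[0.177,-0.866,0,0,0,0.012,1],[0.177,-0.866,0,0,0,0.012,1],[0.177,-0.866,0,0,0,0.012,1],[0.177,-0.866,0,0,0,0.012,1],[0.177,-0.866,0,0,0,0.012,1],[0.177,-0.866,0,0,0,0.012,1],[0.177,-0.866,0,0,0,0.012,1]]])

```text
time_s: 42.92
position: [0.6095, 0.1173, 0.129]
tcp_rot: [[-0.998, -0.06, -0.0], [-0.06, 0.998, 0.0], [0.0, 0.0, -1.0]]
force: [-1.1, 0.1, -1.8]
opening: 0.34
grasp_force: 30.0
```

Call:
carry_out(deltas=[[[0.03,-0.2,0,0,0,0.012,1],[0.06,-0.4,0,0,0,0.012,1],[0.09,-0.6,0,0,0,0.012,1],[0.111,-0.877,0,0,0,0.012,1],[0.111,-0.877,0,0,0,0.012,1],[0.111,-0.877,0,0,0,0.012,1],[0.111,-0.877,0,0,0,0.012,1],[0.111,-0.877,0,0,0,0.012,1],[0.111,-0.877,0,0,0,0.012,1],[0.111,-0.877,0,0,0,0.012,1]]])

```text
time_s: 43.75
position: [0.6007, -0.0148, 0.1292]
tcp_rot: [[-1.0, 0.015, -0.0], [0.015, 1.0, 0.0], [0.0, 0.0, -1.0]]
force: [0.5, -0.3, 0.2]
opening: 0.342
grasp_force: 30.0
```

Call:
carry_out(deltas=[[[0.01,-0.2,0,0,0,0.012,1],[0.02,-0.4,0,0,0,0.012,1],[0.03,-0.6,0,0,0,0.012,1],[0.045,-0.883,0,0,0,0.012,1],[0.045,-0.883,0,0,0,0.012,1],[0.045,-0.883,0,0,0,0.012,1],[0.045,-0.883,0,0,0,0.012,1],[0.045,-0.883,0,0,0,0.012,1],[0.045,-0.883,0,0,0,0.012,1],[0.045,-0.883,0,0,0,0.012,1]]])

```text
time_s: 44.58
position: [0.5918, -0.147, 0.1293]
tcp_rot: [[-0.996, 0.09, -0.0], [0.09, 0.996, 0.0], [0.0, 0.0, -1.0]]
force: [-0.8, 0.4, -0.8]
opening: 0.345
grasp_force: 30.0
```

```bash
python3 - <<'E'
from h import *
s=telemetry.read_state();print(cur(),s["opening"]);a=capture("scene");print("scene",slats("scene",a,cam("scene")))
plan([([*xy(0,-.045),.0335],1084.8),([*xy(0,-.045),.148],1084.8),([.449,.3275,.148],1090)])
E
```

```text
(array([ 0.5917915 , -0.14703104,  0.12925101]), np.float64(84.83518033607909)) 0.34479786135205054
scene [(771, 361, 148, 112, 0.5), (610, 339, 139, 27, 0.6), (423, 320, 139, 27, 0.3), (589, -104, 146, 143, -5.7), (680, -364, 129, 68, 36.2), (-1061, 370, 288, 154, -59.4)]
[-0.006, -0.017, 0.638] [0.0, -0.0, 0.0001]
[0.0, 0.0, -0.763] [0.0, 0.0, 0.0]
[0.31, 0.771, 0.0] [0.0, 0.0, -0.0036]
[0.293, 0.777, 0.0] [0.0, 0.0, -0.0036]
[0.275, 0.784, 0.0] [0.0, 0.0, -0.0036]
[0.257, 0.79, 0.0] [0.0, 0.0, -0.0036]
```

The fifth slat was knocked aside, to about (0.422, 0.320). I'll place the fourth, then go to the new spot.

Call:
carry_out(deltas=[[[0,-0.017,0.2,0,0,0,1],[0,-0.017,0.4,0,0,0,1],[0,-0.017,0.5,0,0,0,1],[0,-0.017,0.57,0,0,0,1],[0,-0.017,0.61,0,0,0,1],[0,-0.017,0.633,0,0,0,1],[0,-0.017,0.633,0,0,0,1],[0,-0.017,0.633,0,0,0,-1],[0,-0.017,0.633,0,0,0,-1],[0,-0.017,0.633,0,0,0,-1]]])

```text
time_s: 45.47
position: [0.5923, -0.1514, 0.0354]
tcp_rot: [[-0.996, 0.092, 0.002], [0.092, 0.996, -0.001], [-0.002, -0.001, -1.0]]
force: [-0.4, 0.6, 0.8]
opening: 0.491
grasp_force: 0.0
```

Call:
carry_out(deltas=[[[0,0,0,0,0,0,-1],[0,0,0,0,0,0,-1],[0,0,0,0,0,0,-1],[0,0,-0.1,0,0,0,-1],[0,0,-0.3,0,0,0,-1],[0,0,-0.5,0,0,0,-1],[0,0,-0.7,0,0,0,-1],[0,0,-0.76,0,0,0,-1],[0,0,-0.76,0,0,0,-1],[0,0,-0.76,0,0,0,-1]]])

```text
time_s: 46.3
position: [0.5913, -0.151, 0.1483]
tcp_rot: [[-0.996, 0.092, 0.0], [0.092, 0.996, -0.0], [-0.0, -0.0, -1.0]]
force: [-0.8, -0.1, -0.2]
opening: 1.003
grasp_force: 0.0
```

Call:
carry_out(deltas=[[[0.09,0.2,0,0,0,-0.0036,-1],[0.18,0.4,0,0,0,-0.0036,-1],[0.27,0.6,0,0,0,-0.0036,-1],[0.353,0.755,0,0,0,-0.0036,-1],[0.353,0.755,0,0,0,-0.0036,-1],[0.353,0.755,0,0,0,-0.0036,-1],[0.353,0.755,0,0,0,-0.0036,-1],[0.353,0.755,0,0,0,-0.0036,-1],[0.353,0.755,0,0,0,-0.0036,-1],[0.353,0.755,0,0,0,-0.0036,-1]]])

```text
time_s: 47.13
position: [0.5496, -0.0345, 0.148]
tcp_rot: [[-0.997, 0.071, 0.0], [0.071, 0.997, -0.0], [-0.0, -0.0, -1.0]]
force: [-0.1, 0.2, 0.8]
opening: 1.001
grasp_force: 0.0
```

Call:
carry_out(deltas=[[[0.09,0.2,0,0,0,-0.0036,-1],[0.18,0.4,0,0,0,-0.0036,-1],[0.27,0.6,0,0,0,-0.0036,-1],[0.336,0.762,0,0,0,-0.0036,-1],[0.336,0.762,0,0,0,-0.0036,-1],[0.336,0.762,0,0,0,-0.0036,-1],[0.336,0.762,0,0,0,-0.0036,-1],[0.336,0.762,0,0,0,-0.0036,-1],[0.336,0.762,0,0,0,-0.0036,-1],[0.336,0.762,0,0,0,-0.0036,-1]]])

```text
time_s: 47.97
position: [0.5075, 0.083, 0.1483]
tcp_rot: [[-0.999, 0.049, 0.0], [0.049, 0.999, -0.0], [-0.0, -0.0, -1.0]]
force: [-0.2, -0.3, -1.1]
opening: 0.995
grasp_force: 0.0
```

Call:
carry_out(deltas=[[[0.09,0.2,0,0,0,-0.0036,-1],[0.18,0.4,0,0,0,-0.0036,-1],[0.27,0.6,0,0,0,-0.0036,-1],[0.319,0.77,0,0,0,-0.0036,-1],[0.319,0.77,0,0,0,-0.0036,-1],[0.319,0.77,0,0,0,-0.0036,-1],[0.319,0.77,0,0,0,-0.0036,-1],[0.319,0.77,0,0,0,-0.0036,-1],[0.319,0.77,0,0,0,-0.0036,-1],[0.319,0.77,0,0,0,-0.0036,-1]]])

```text
time_s: 48.8
position: [0.465, 0.2007, 0.1483]
tcp_rot: [[-1.0, 0.026, 0.0], [0.026, 1.0, -0.0], [-0.0, -0.0, -1.0]]
force: [0.5, -0.1, -0.3]
opening: 0.999
grasp_force: 0.0
```

Call:
carry_out(deltas=[[[0.09,0.2,0,0,0,-0.0036,-1],[0.18,0.4,0,0,0,-0.0036,-1],[0.27,0.6,0,0,0,-0.0036,-1],[0.301,0.777,0,0,0,-0.0036,-1],[0.301,0.777,0,0,0,-0.0036,-1],[0.301,0.777,0,0,0,-0.0036,-1],[0.301,0.777,0,0,0,-0.0036,-1],[0.301,0.777,0,0,0,-0.0036,-1],[0.301,0.777,0,0,0,-0.0036,-1],[0.301,0.777,0,0,0,-0.0036,-1]]])

```text
time_s: 49.63
position: [0.4227, 0.3182, 0.1483]
tcp_rot: [[-1.0, 0.004, -0.0], [0.004, 1.0, -0.0], [0.0, -0.0, -1.0]]
force: [0.0, 0.0, -0.1]
opening: 1.002
grasp_force: 0.0
```

```bash
python3 - <<'E'
from h import *
s=telemetry.read_state();print(cur());print(slats("w",capture("wrist"),cam("wrist",s)))
a=capture("scene");print("scene",slats("scene",a,cam("scene")));np.save("pics/sc8.npy",a)
for p,y in(([.421,.320],1090),):plan([([*p,.004],y),([*p,.148],y),([*xy(-.045,0),.148],994.8),([*xy(-.045,0),.0515],994.8)])
E
```

```text
(array([0.42267259, 0.31824751, 0.14827835]), np.float64(89.79207417626081))
[(578, 340, 39, 28, 0.2), (420, 322, 138, 29, -0.2)]
scene [(771, 361, 148, 112, 0.5), (610, 339, 139, 27, 0.6), (423, 320, 139, 27, 0.4), (588, -105, 147, 147, -5.4), (681, -366, 129, 72, 36.2), (-1100, 411, 198, 78, -2.8)]
[0.011, 0.009, 0.962] [-0.0, -0.0, -0.0005]
[0.0, 0.0, -0.96] [0.0, 0.0, 0.0]
[-0.29, -0.935, 0.0] [0.0, 0.0, 0.0881]
[-0.739, -0.643, 0.0] [0.0, 0.0, 0.0881]
[-0.967, -0.158, 0.0] [0.0, 0.0, 0.0881]
[-0.0, 0.0, 0.643] [0.0, 0.0, 0.0]
```

Call:
carry_out(deltas=[[[0.01,0.015,0.2,0,0,0,-1],[0.01,0.015,0.4,0,0,0,-1],[0.01,0.015,0.6,0,0,0,-1],[0.01,0.015,0.75,0,0,0,-1],[0.01,0.015,0.85,0,0,0,-1],[0.01,0.015,0.92,0,0,0,-1],[0.01,0.015,0.96,0,0,0,-1],[0.01,0.015,0.96,0,0,0,-1],[0.01,0.015,0.96,0,0,0,1],[0.01,0.015,0.96,0,0,0,1]]])

```text
time_s: 50.57
position: [0.4215, 0.3218, 0.0052]
tcp_rot: [[-1.0, 0.002, 0.002], [0.002, 1.0, 0.001], [-0.002, 0.001, -1.0]]
force: [-0.1, -0.4, -0.2]
opening: 0.92
grasp_force: 0.0
```

Call:
carry_out(deltas=[[[0,0,0,0,0,0,1],[0,0,0,0,0,0,1],[0,0,0,0,0,0,1],[0,0,0,0,0,0,1],[0,0,0,0,0,0,1],[0,0,0,0,0,0,1],[0,0,0,0,0,0,1],[0,0,0,0,0,0,1],[0,0,0,0,0,0,1],[0,0,0,0,0,0,1]]])

```text
time_s: 51.4
position: [0.4208, 0.3215, 0.0043]
tcp_rot: [[-1.0, 0.002, -0.0], [0.002, 1.0, -0.0], [0.0, -0.0, -1.0]]
force: [-0.5, -0.2, 0.1]
opening: 0.342
grasp_force: 30.0
```

Call:
carry_out(deltas=[[[0,0,-0.1,0,0,0,1],[0,0,-0.3,0,0,0,1],[0,0,-0.5,0,0,0,1],[0,0,-0.7,0,0,0,1],[0,0,-0.9,0,0,0,1],[0,0,-0.96,0,0,0,1],[0,0,-0.96,0,0,0,1],[0,0,-0.96,0,0,0,1],[0,0,-0.96,0,0,0,1],[0,0,-0.96,0,0,0,1]]])

```text
time_s: 52.23
position: [0.4196, 0.3209, 0.1464]
tcp_rot: [[-1.0, 0.002, -0.004], [0.002, 1.0, -0.002], [0.004, -0.002, -1.0]]
force: [-0.1, -0.8, -1.2]
opening: 0.341
grasp_force: 30.0
```

Call:
carry_out(deltas=[[[-0.06,-0.2,0,0,0,0.015,1],[-0.12,-0.4,0,0,0,0.03,1],[-0.18,-0.6,0,0,0,0.045,1],[-0.24,-0.8,0,0,0,0.06,1],[-0.29,-0.935,0,0,0,0.075,1],[-0.29,-0.935,0,0,0,0.088,1],[-0.29,-0.935,0,0,0,0.088,1],[-0.29,-0.935,0,0,0,0.088,1],[-0.29,-0.935,0,0,0,0.088,1],[-0.29,-0.935,0,0,0,0.088,1]]])

```text
time_s: 53.07
position: [0.4634, 0.1818, 0.1478]
tcp_rot: [[-0.851, 0.525, -0.001], [0.525, 0.851, -0.0], [0.001, -0.001, -1.0]]
force: [0.6, -0.9, 0.3]
opening: 0.339
grasp_force: 30.0
```

Call:
carry_out(deltas=[[[-0.15,-0.13,0,0,0,0.015,1],[-0.3,-0.26,0,0,0,0.03,1],[-0.45,-0.39,0,0,0,0.045,1],[-0.6,-0.52,0,0,0,0.06,1],[-0.739,-0.643,0,0,0,0.075,1],[-0.739,-0.643,0,0,0,0.088,1],[-0.739,-0.643,0,0,0,0.088,1],[-0.739,-0.643,0,0,0,0.088,1],[-0.739,-0.643,0,0,0,0.088,1],[-0.739,-0.643,0,0,0,0.088,1]]])

```text
time_s: 53.9
position: [0.5069, 0.042, 0.1482]
tcp_rot: [[-0.45, 0.893, -0.001], [0.893, 0.45, 0.0], [0.0, -0.0, -1.0]]
force: [0.1, -0.3, -0.8]
opening: 0.341
grasp_force: 30.0
```

Call:
carry_out(deltas=[[[-0.2,-0.03,0,0,0,0.015,1],[-0.4,-0.06,0,0,0,0.03,1],[-0.6,-0.1,0,0,0,0.045,1],[-0.8,-0.13,0,0,0,0.06,1],[-0.967,-0.158,0,0,0,0.075,1],[-0.967,-0.158,0,0,0,0.088,1],[-0.967,-0.158,0,0,0,0.088,1],[-0.967,-0.158,0,0,0,0.088,1],[-0.967,-0.158,0,0,0,0.088,1],[-0.967,-0.158,0,0,0,0.088,1]]])

```text
time_s: 54.73
position: [0.5505, -0.0981, 0.1482]
tcp_rot: [[0.086, 0.996, -0.001], [0.996, -0.086, 0.0], [0.0, -0.001, -1.0]]
force: [0.5, -0.1, -0.5]
opening: 0.344
grasp_force: 30.0
```

```bash
python3 - <<'E'
from h import *
s=telemetry.read_state();print(cur(),s["opening"]);a=capture("scene");print("scene",slats("scene",a,cam("scene")))
plan([([*xy(-.045,0),.0515],994.8),([*xy(-.045,0),.148],994.8),([.608,.339,.148],1090.6)])
E
```

```text
(array([ 0.5505023 , -0.09813661,  0.14822465]), np.float64(-4.95604452234574)) 0.34427763499675795
scene [(771, 360, 148, 112, 0.2), (610, 339, 139, 27, 1.1), (588, -105, 148, 147, -5.9), (682, -366, 130, 72, 37.7), (481, -109, 73, 41, 88.2), (-1059, 368, 282, 154, -59.4)]
[-0.017, 0.009, 0.645] [-0.0001, -0.0, 0.0006]
[0.0, 0.0, -0.643] [0.0, 0.0, 0.0]
[0.985, 0.036, 0.0] [0.0, 0.0, -0.0887]
[0.817, 0.552, 0.0] [0.0, 0.0, -0.0887]
[0.401, 0.9, 0.0] [0.0, 0.0, -0.0887]
```

Call:
carry_out(deltas=[[[-0.017,0.009,0.2,0,0,0,1],[-0.017,0.009,0.4,0,0,0,1],[-0.017,0.009,0.5,0,0,0,1],[-0.017,0.009,0.57,0,0,0,1],[-0.017,0.009,0.61,0,0,0,1],[-0.017,0.009,0.64,0,0,0,1],[-0.017,0.009,0.64,0,0,0,1],[-0.017,0.009,0.64,0,0,0,-1],[-0.017,0.009,0.64,0,0,0,-1],[-0.017,0.009,0.64,0,0,0,-1]]])

```text
time_s: 55.62
position: [0.5529, -0.1024, 0.0533]
tcp_rot: [[0.09, 0.996, 0.002], [0.996, -0.09, -0.001], [-0.001, 0.002, -1.0]]
force: [0.1, -0.1, -0.5]
opening: 0.487
grasp_force: 0.0
```

Call:
carry_out(deltas=[[[0,0,0,0,0,0,-1],[0,0,0,0,0,0,-1],[0,0,0,0,0,0,-1],[0,0,-0.1,0,0,0,-1],[0,0,-0.3,0,0,0,-1],[0,0,-0.5,0,0,0,-1],[0,0,-0.64,0,0,0,-1],[0,0,-0.64,0,0,0,-1],[0,0,-0.64,0,0,0,-1],[0,0,-0.64,0,0,0,-1]]])

```text
time_s: 56.45
position: [0.5514, -0.1019, 0.1477]
tcp_rot: [[0.09, 0.996, -0.001], [0.996, -0.09, 0.0], [0.0, -0.001, -1.0]]
force: [0.2, -0.3, -0.1]
opening: 0.997
grasp_force: 0.0
```

Call:
carry_out(deltas=[[[0.2,0.01,0,0,0,-0.015,-1],[0.4,0.02,0,0,0,-0.03,-1],[0.6,0.03,0,0,0,-0.045,-1],[0.8,0.03,0,0,0,-0.06,-1],[0.985,0.036,0,0,0,-0.075,-1],[0.985,0.036,0,0,0,-0.089,-1],[0.985,0.036,0,0,0,-0.089,-1],[0.985,0.036,0,0,0,-0.089,-1],[0.985,0.036,0,0,0,-0.089,-1],[0.985,0.036,0,0,0,-0.089,-1]]])

```text
time_s: 57.28
position: [0.5705, 0.0436, 0.1477]
tcp_rot: [[-0.45, 0.893, -0.001], [0.893, 0.45, 0.0], [0.001, -0.001, -1.0]]
force: [-0.5, -0.3, 0.2]
opening: 0.996
grasp_force: 0.0
```

Call:
carry_out(deltas=[[[0.16,0.11,0,0,0,-0.015,-1],[0.32,0.22,0,0,0,-0.03,-1],[0.48,0.33,0,0,0,-0.045,-1],[0.64,0.44,0,0,0,-0.06,-1],[0.817,0.552,0,0,0,-0.075,-1],[0.817,0.552,0,0,0,-0.089,-1],[0.817,0.552,0,0,0,-0.089,-1],[0.817,0.552,0,0,0,-0.089,-1],[0.817,0.552,0,0,0,-0.089,-1],[0.817,0.552,0,0,0,-0.089,-1]]])

```text
time_s: 58.12
position: [0.5892, 0.1899, 0.1482]
tcp_rot: [[-0.855, 0.519, -0.0], [0.519, 0.855, -0.0], [0.0, -0.0, -1.0]]
force: [0.7, 1.1, 0.2]
opening: 0.999
grasp_force: 0.0
```

Call:
carry_out(deltas=[[[0.08,0.18,0,0,0,-0.015,-1],[0.16,0.36,0,0,0,-0.03,-1],[0.24,0.54,0,0,0,-0.045,-1],[0.32,0.72,0,0,0,-0.06,-1],[0.401,0.9,0,0,0,-0.075,-1],[0.401,0.9,0,0,0,-0.089,-1],[0.401,0.9,0,0,0,-0.089,-1],[0.401,0.9,0,0,0,-0.089,-1],[0.401,0.9,0,0,0,-0.089,-1],[0.401,0.9,0,0,0,-0.089,-1]]])

```text
time_s: 58.95
position: [0.6074, 0.3364, 0.1483]
tcp_rot: [[-1.0, -0.014, -0.001], [-0.014, 1.0, -0.0], [0.001, -0.0, -1.0]]
force: [0.2, 0.0, -0.1]
opening: 0.999
grasp_force: 0.0
```

```bash
python3 - <<'E'
from h import *
s=telemetry.read_state();print(cur());print(slats("w",capture("wrist"),cam("wrist",s)))
a=capture("scene");print("scene",slats("scene",a,cam("scene")));
cv2.imwrite("pics/s9.png",cv2.resize(a[150:300,130:330],(800,600),interpolation=cv2.INTER_CUBIC)[...,::-1])
for p,y in(([.608,.3385],1090.6),):plan([([*p,.004],y),([*p,.148],y),([*xy(.045,0),.148],994.8),([*xy(.045,0),.0515],994.8)])
E
```

```text
(array([0.60743706, 0.33644948, 0.14828205]), np.float64(90.7821554338899))
[(772, 365, 133, 60, -88.9), (607, 340, 139, 29, 0.9)]
scene [(771, 361, 148, 112, 0.5), (610, 338, 141, 27, 1.2), (587, -113, 163, 147, 84.7), (683, -368, 133, 70, 45.6)]
[-0.004, 0.012, 0.963] [-0.0, -0.0, 0.0006]
[0.0, 0.0, -0.96] [0.0, 0.0, 0.0]
[-0.048, -0.747, 0.0] [0.0, 0.0, 0.0665]
[-0.347, -0.663, 0.0] [0.0, 0.0, 0.0665]
[-0.586, -0.465, 0.0] [0.0, 0.0, 0.0665]
[-0.724, -0.187, 0.0] [0.0, 0.0, 0.0665]
[0.0, 0.0, 0.643] [0.0, 0.0, 0.0]
```

View pics/s9.png

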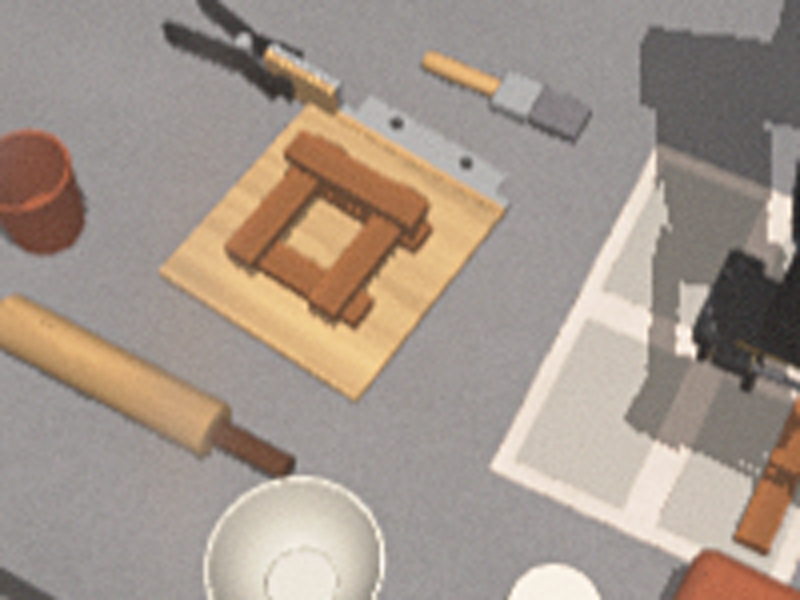

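Five slats are stacked squarely around (330,225) and the clamp is still on at (280,70). Now the last slat.

Call:
carry_out(deltas=[[[0,0.02,0.2,0,0,0,-1],[0,0.02,0.4,0,0,0,-1],[0,0.02,0.6,0,0,0,-1],[0,0.02,0.75,0,0,0,-1],[0,0.02,0.85,0,0,0,-1],[0,0.02,0.92,0,0,0,-1],[0,0.02,0.96,0,0,0,-1],[0,0.02,0.96,0,0,0,-1],[0,0.02,0.96,0,0,0,1],[0,0.02,0.96,0,0,0,1]]])

```text
time_s: 59.88
position: [0.6084, 0.3414, 0.0059]
tcp_rot: [[-1.0, -0.017, 0.003], [-0.017, 1.0, 0.001], [-0.003, 0.001, -1.0]]
force: [0.1, 0.4, -0.3]
opening: 0.922
grasp_force: 0.0
```

Call:
carry_out(deltas=[[[0,0,0,0,0,0,1],[0,0,0,0,0,0,1],[0,0,0,0,0,0,1],[0,0,0,0,0,0,1],[0,0,0,0,0,0,1],[0,0,0,0,0,0,1],[0,0,0,0,0,0,1],[0,0,0,0,0,0,1],[0,0,0,0,0,0,1],[0,0,0,0,0,0,1]]])

```text
time_s: 60.72
position: [0.6072, 0.3408, 0.0043]
tcp_rot: [[-1.0, -0.017, -0.0], [-0.017, 1.0, -0.0], [0.0, -0.0, -1.0]]
force: [-0.1, -1.0, 0.1]
opening: 0.34
grasp_force: 30.0
```

Call:
carry_out(deltas=[[[0,0,-0.1,0,0,0,1],[0,0,-0.3,0,0,0,1],[0,0,-0.5,0,0,0,1],[0,0,-0.7,0,0,0,1],[0,0,-0.9,0,0,0,1],[0,0,-0.96,0,0,0,1],[0,0,-0.96,0,0,0,1],[0,0,-0.96,0,0,0,1],[0,0,-0.96,0,0,0,1],[0,0,-0.96,0,0,0,1]]])

```text
time_s: 61.55
position: [0.6057, 0.3403, 0.1458]
tcp_rot: [[-1.0, -0.017, -0.005], [-0.017, 1.0, -0.002], [0.005, -0.002, -1.0]]
force: [-0.9, 0.0, -0.9]
opening: 0.339
grasp_force: 30.0
```

Call:
carry_out(deltas=[[[-0.01,-0.2,0,0,0,0.015,1],[-0.02,-0.4,0,0,0,0.03,1],[-0.04,-0.6,0,0,0,0.045,1],[-0.048,-0.747,0,0,0,0.06,1],[-0.048,-0.747,0,0,0,0.0665,1],[-0.048,-0.747,0,0,0,0.0665,1],[-0.048,-0.747,0,0,0,0.0665,1],[-0.048,-0.747,0,0,0,0.0665,1],[-0.048,-0.747,0,0,0,0.0665,1],[-0.048,-0.747,0,0,0,0.0665,1]]])

```text
time_s: 62.38
position: [0.6161, 0.2299, 0.148]
tcp_rot: [[-0.921, 0.389, -0.0], [0.389, 0.921, -0.0], [0.0, -0.0, -1.0]]
force: [0.4, -0.3, -1.0]
opening: 0.339
grasp_force: 30.0
```

Call:
carry_out(deltas=[[[-0.09,-0.17,0,0,0,0.015,1],[-0.18,-0.34,0,0,0,0.03,1],[-0.27,-0.51,0,0,0,0.045,1],[-0.347,-0.663,0,0,0,0.06,1],[-0.347,-0.663,0,0,0,0.0665,1],[-0.347,-0.663,0,0,0,0.0665,1],[-0.347,-0.663,0,0,0,0.0665,1],[-0.347,-0.663,0,0,0,0.0665,1],[-0.347,-0.663,0,0,0,0.0665,1],[-0.347,-0.663,0,0,0,0.0665,1]]])

```text
time_s: 63.22
position: [0.6253, 0.1182, 0.1483]
tcp_rot: [[-0.685, 0.729, 0.0], [0.729, 0.685, 0.0], [0.0, 0.0, -1.0]]
force: [0.6, 0.1, -1.5]
opening: 0.339
grasp_force: 30.0
```

Call:
carry_out(deltas=[[[-0.15,-0.12,0,0,0,0.015,1],[-0.3,-0.24,0,0,0,0.03,1],[-0.45,-0.36,0,0,0,0.045,1],[-0.586,-0.465,0,0,0,0.06,1],[-0.586,-0.465,0,0,0,0.0665,1],[-0.586,-0.465,0,0,0,0.0665,1],[-0.586,-0.465,0,0,0,0.0665,1],[-0.586,-0.465,0,0,0,0.0665,1],[-0.586,-0.465,0,0,0,0.0665,1],[-0.586,-0.465,0,0,0,0.0665,1]]])

```text
time_s: 64.05
position: [0.6345, 0.0064, 0.1483]
tcp_rot: [[-0.33, 0.944, -0.0], [0.944, 0.33, 0.0], [0.0, -0.0, -1.0]]
force: [-0.2, 0.2, -1.3]
opening: 0.341
grasp_force: 30.0
```

Call:
carry_out(deltas=[[[-0.18,-0.05,0,0,0,0.015,1],[-0.36,-0.1,0,0,0,0.03,1],[-0.54,-0.15,0,0,0,0.045,1],[-0.724,-0.187,0,0,0,0.06,1],[-0.724,-0.187,0,0,0,0.0665,1],[-0.724,-0.187,0,0,0,0.0665,1],[-0.724,-0.187,0,0,0,0.0665,1],[-0.724,-0.187,0,0,0,0.0665,1],[-0.724,-0.187,0,0,0,0.0665,1],[-0.724,-0.187,0,0,0,0.0665,1]]])

```text
time_s: 64.88
position: [0.6437, -0.1053, 0.1483]
tcp_rot: [[0.081, 0.997, -0.0], [0.997, -0.081, 0.0], [0.0, -0.0, -1.0]]
force: [-0.3, 0.4, -0.7]
opening: 0.346
grasp_force: 30.0
```

```bash
python3 - <<'E'
from h import *
s=telemetry.read_state();print(cur(),s["opening"])
plan([([*xy(.045,0),.0515],994.8),([*xy(.045,0),.2],994.8)])
E
```

```text
(array([ 0.64365322, -0.10532205,  0.14834365]), np.float64(-4.664866299566591)) 0.34566029727542336
[-0.026, -0.013, 0.646] [-0.0, -0.0, 0.0015]
[0.0, 0.0, -0.99] [0.0, 0.0, 0.0]
```

Call:
carry_out(deltas=[[[-0.026,-0.013,0.2,0,0,0.0015,1],[-0.026,-0.013,0.4,0,0,0.0015,1],[-0.026,-0.013,0.5,0,0,0.0015,1],[-0.026,-0.013,0.57,0,0,0.0015,1],[-0.026,-0.013,0.61,0,0,0.0015,1],[-0.026,-0.013,0.64,0,0,0.0015,1],[-0.026,-0.013,0.64,0,0,0.0015,1],[-0.026,-0.013,0.64,0,0,0.0015,-1],[-0.026,-0.013,0.64,0,0,0.0015,-1],[-0.026,-0.013,0.64,0,0,0.0015,-1]]])

```text
time_s: 65.72
position: [0.6424, -0.1105, 0.0536]
tcp_rot: [[0.093, 0.996, 0.002], [0.996, -0.093, -0.001], [-0.001, 0.002, -1.0]]
force: [-0.2, -0.7, -0.6]
opening: 0.487
grasp_force: 0.0
```

Call:
carry_out(deltas=[[[0,0,0,0,0,0,-1],[0,0,0,0,0,0,-1],[0,0,0,0,0,0,-1],[0,0,-0.1,0,0,0,-1],[0,0,-0.3,0,0,0,-1],[0,0,-0.5,0,0,0,-1],[0,0,-0.7,0,0,0,-1],[0,0,-0.9,0,0,0,-1],[0,0,-1,0,0,0,-1],[0,0,-1,0,0,0,-1]]])

```text
time_s: 66.55
position: [0.6442, -0.1111, 0.2073]
tcp_rot: [[0.093, 0.996, 0.009], [0.996, -0.093, -0.003], [-0.002, 0.009, -1.0]]
force: [-0.4, 0.9, 0.4]
opening: 0.999
grasp_force: 0.0
```

Call:
carry_out(deltas=[[[0.3,0,-0.2,0,0,0,-1],[0.5,0,-0.4,0,0,0,-1],[0.7,0,-0.5,0,0,0,-1],[1,0,-0.5,0,0,0,-1],[1,0,-0.5,0,0,0,-1],[1,0,-0.5,0,0,0,-1],[1,0,-0.5,0,0,0,-1],[1,0,-0.5,0,0,0,-1],[1,0,-0.5,0,0,0,-1],[1,0,-0.5,0,0,0,-1]]])

```text
time_s: 67.38
position: [0.6552, 0.0374, 0.2764]
tcp_rot: [[0.095, 0.995, -0.001], [0.995, -0.095, -0.0], [-0.0, -0.001, -1.0]]
force: [0.6, 0.8, -0.3]
opening: 1.003
grasp_force: 0.0
```

Call:
carry_out(deltas=[[[0.3,0,0,0,0,0,-1],[0.5,0,0,0,0,0,-1],[0.7,0,0,0,0,0,-1],[1,0,0,0,0,0,-1],[1,0,0,0,0,0,-1],[1,0,0,0,0,0,-1],[1,0,0,0,0,0,-1],[1,0,0,0,0,0,-1],[1,0,0,0,0,0,-1],[1,0,0,0,0,0,-1]]])

```text
time_s: 68.22
position: [0.6695, 0.1867, 0.2774]
tcp_rot: [[0.095, 0.995, -0.0], [0.995, -0.095, -0.0], [-0.0, -0.0, -1.0]]
force: [0.3, 0.1, -0.5]
opening: 0.999
grasp_force: 0.0
```

```bash
python3 - <<'E'
from h import *
a=capture("scene");b=capture("side");f=lambda x:cv2.resize(x,(400,400),interpolation=cv2.INTER_CUBIC)
cv2.imwrite("pics/e.png",np.hstack([f(a[140:270,130:260]),f(b[180:310,210:340])])[...,::-1])
E
```

```text
(no output)
```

View pics/e.png

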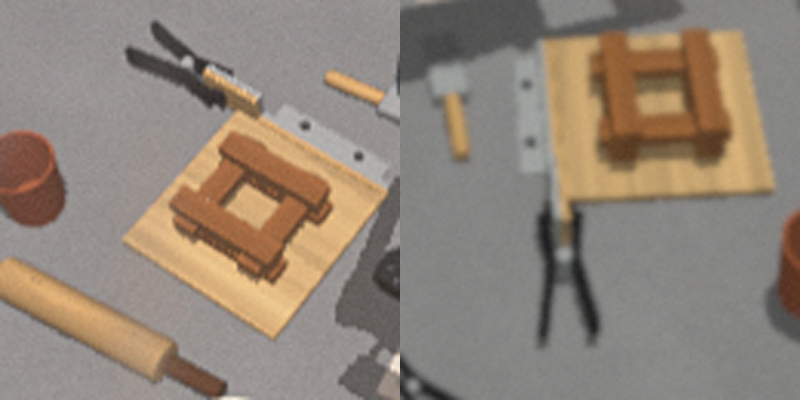

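Both views show the full three-layer tower, centred at (250,205) in the scene crop and (660,95) in the side crop. The clamp is on the tab, and the cup and brush look untouched.

```bash
python3 -c "
from rig import job;print(job.hand_in())"
```

```text
the job is handed in; nothing more can be done
None
```

I clipped the larger clamp on the tab's free end and released it, then stacked all six slats as a three-layer tower on the board and handed the job in; the hand-in returned no verdict.

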